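Move the shared power pack to the pepper grinder

TASK

The twin electric grinders share one blue power pack, which is clipped into the white-collared salt grinder. Pinch its two orange sprung tabs together, gently, draw the pack straight up out of the salt grinder, then push it gently down into the black-collared pepper grinder until it is fully home and both tabs have sprung back out, so that it stays clipped in when you let go. Leave the other dinner things where they are.

Things in the scene. Friction and masses are not known exactly. Their poses are not given: they have to be found in the camera images.
- pack_grip (a point): Blue power pack: upright block 104 mm tall, 30 mm (x) by 34 mm (y), z up, 120 to 210 g. This point is on its axis, 83 mm above its foot, 21 mm below its top, where the tabs are pinched. The orange tabs stand on its +y and -y sides: flat upright paddles 22 mm wide (x), from 23 mm below this point to 19 mm above it, outer faces 48 mm apart when free, 40 mm fully pinched.
- pack: The same pack; origin at the centre of its foot (underside). Below the paddles each tab runs down to an outward hook, flat upper side 16 mm above the foot, which holds the pack in a grinder. About 3 mm of travel on each side frees the hooks. At the foot of each paddle a finger rest juts 6 mm out, its top 20.5 mm below pack_grip. They crack if the fingers squeeze with more than 30 N a side.
- tab_a (a joint): How far the tab on the pack's +y side is pressed in, in m: 0 = free (out), 0.004 = fully in. Spring: 3 N at the start of travel, 7 N fully in.
- tab_b (a joint): The same for the tab on the pack's -y side.
- salt_grinder_mouth (a point): Centre of the salt grinder's mouth (white collar), level with its rim, 130 mm above the table. z up; the pack sits with its y axis along this y axis. The mouth is 32.4 mm (x) by 37 mm (y) with a 4 mm bevel round it. At the start the pack is clipped in here, its foot about 46 mm below the rim, a spring below pushing it up against the catch with about 5 N.
- salt_grinder: Salt grinder: 62 mm square clear acrylic body with white collar on an 88 mm round steel foot, fastened to the table; origin at the centre of its underside. Either grinder breaks if the contact forces on the pack in its well, sideways wedging included, add up to more than 33 N; a steady straight push or pull of up to about 18 N is safe.
- pepper_grinder_mouth (a point): Centre of the pepper grinder's mouth (black collar), level with its rim; mouth, bevel, height and axes as on the salt grinder (pack's y axis along this y axis, either way round); its well is empty. A spring meets the pack's foot 35 mm below the rim and pushes back with 2 N at first, 0.3 N more per mm, at most 9 N.
- pepper_grinder: Pepper grinder, black collar, else the salt grinder's twin, also fastened. Its catch lies anywhere from 6 mm higher to 10 mm lower than the salt grinder's, unseen. Below it is a hard stop that the foot meets 41.8 to 57.8 mm below the rim. Only in the last 1.8 mm above the stop can the hooks spring out: hold the pack pressed to the stop while letting the tabs go; it then rises up to 1.8 mm and hangs latched.
- salt_top: Bystander: white twist top of the salt grinder, 60 mm across, 60 mm high, loose on the table; origin at the centre of its underside.
- pepper_top: Bystander: black twist top, likewise.
- cruet: Bystander: empty glass cruet, 76 mm across, 145 mm tall, loose; origin at the centre of its underside.
- butter_dish: Bystander: ceramic butter dish with its blue lid on, 120 by 180 mm, 93 mm tall; origin at the centre of its underside.
- trivet: Bystander: round stainless steel trivet, 170 mm across, 10 mm thick; origin at the centre of its underside.
- bowl: Bystander: white bowl, 140 mm across, 55 mm high; origin at the centre of its underside.
There are look-alikes about, which are no part of the job. Of the things shaped like the pack, the blue one is meant. What is shaped like the pepper_grinder but yellow is not meant.

How it is judged (in metres and radians):
On the way, in this order (a step that is already met when the one before it is completed fails the run):
1. both tabs are pinched in while the pack still sits in the salt grinder (value of joint each of tab_a, tab_b above 0.002 m and z of pack_grip in the frame of salt_grinder_mouth below 0.05 m), for 0.1 s.
2. the pack is drawn up clear of the salt grinder (z of pack_grip in the frame of salt_grinder_mouth above 0.085 m), for 0.1 s.
At the end, for the whole second after the job is handed in: The pack stands in the pepper grinder's well, on its axis to 5 mm and upright to 0.1 rad, at the depth of the catch (pinch point less than 46 mm above the rim), both tabs sprung out to within 1 mm, released and at rest (horizontal distance between pack_grip and pepper_grinder_mouth below 0.005 m and z of pack_grip in the frame of pepper_grinder_mouth below 0.046 m and value of joint each of tab_a, tab_b below 0.001 m and angle between the z axis of pack_grip and the z axis of pepper_grinder_mouth, either way round below 0.1 rad and linear speed of pack below 0.02 m/s); the robot touches nothing.
It fails at once if the tabs are squeezed with more than about 30 N a side (contact force between the fingers and pack above 60 N).
It fails at once if the pack is forced in a grinder: contact forces on it there add up to more than 33 N (contact force between pack and salt_grinder above 33 N or contact force between pack and pepper_grinder above 33 N).
It fails at once if a bystander is moved more than 30 mm or tipped (distance of any of salt_top, pepper_top, cruet, butter_dish, trivet, bowl from where it was at the start of the episode above 0.03 m or angle between cruet's own z axis and vertical above 0.4 rad).
It also fails if it takes over 48 s, if anything falls off the work surface, if the arm or the gripper's body presses on something with over 40 N, if the wrist force passes 120 N, or if a joint passes its speed limit or range.

ROBOT

A 6-joint arm with a two-finger parallel gripper is mounted at the origin on the work surface. World frame = base frame: x ahead of the robot, y to its left, z up, the work surface at z = 0. Lengths are in mm, angles in rad, forces in N, time in s.
With the tool pointing down it reaches from about 350 to 975 mm from the base axis. Payload 7.1 kg.
Tool frame: the origin (TCP) lies at the centre of the arm's flange, where the gripper is bolted on; the fingertips stand 182 mm ahead of it and the grasp point (between the pads) lies 163 mm ahead of it; z points along the fingers, y is the direction in which the jaws open and shut (so a half turn about z gives the same grasp; the last joint's range is limited). The gripper opens to 88 mm and grips with 3 to 60 N. Pads are 20 mm wide; open, the fingers measure 115 mm over their backs; the gripper's body (75 mm by 178 mm) begins 61 mm behind the grasp point.
Start: joints at [-1.14, 0.423, 1.63, -0, 1.089, -0.019], TCP at [271.756, -562.81, 404.675] pointing down, gripper open.
Joint ranges: [-3, 3], [-0.9, 2.11], [0.09, 2.58], [-1.31, 4.45], [0.11, 2.69], [-2.54, 2.54]. Speed limits (rad/s): [2.39, 2.39, 3.01, 3.14, 3.14, 3.14].

INTERFACE

Orientations are given as a rotation vector (axis times angle).
In Python, from workcell import get_obs, get_image, camera_params, workorder, search_frame, silhouettes gives the robot as it stands.
- The arm moves only by the tool play_rows, never from a script. Its arguments are lists of equal length, an entry for each row: "travel": the shift along the tool's x, y, z in units of 25 mm (1.0 is 25 mm), a list of three; "angular": the turn, a rotation vector about the tool's x, y, z in units of 8 degrees (1.0 is 8 degrees), a list of three; "claw": the opening, from -1 (shut) to 1 (fully open), so that 0 is half open. A call has 1 to 20 rows; each row is the pose to reach, as a shift and turn from the pose measured when the call began, along the tool's axes at that moment; what a row does not reach only later rows make up. A row lasts 1/8 s, in which the tool goes at most 62.5 mm and 10.7 degrees, less where a joint would pass 70% of its speed; a pose out of reach is approached as far as the arm can. A call with a gripper value outside its range is refused whole. The fingers move at their own pace and stop on an object; the grip force is fixed at half the most. Time passes only in rows, so rows that repeat a pose let the fingers close. It gives the time, the measured TCP pose, the force and the opening at its end, in the units of the state.
- get_obs(): the state, without advancing time (a new reading comes with each control period).
- get_image(name): name is "scene" or "top" or "wrist"; returns the picture (384x512x3 uint8, blue, green, red); there is no depth.
- camera_params(name): a dict with "mtx" (3x3 intrinsics, pixels), "R" (3x3) and "t" (3): a world point X has camera coordinates R X + t; the wrist camera has in their place "T_tool_cam" (4x4, takes a point from camera to tool coordinates, whose origin is the TCP and whose axes are the flange's). Camera axes: x right, y down, z forward; pixel columns grow to the right and rows downward; lengths in mm; the calibration is good to about 2 mm. A picture is of the moment at which its call begins: read the wrist's pose just before it. camera_params takes no time and is no camera call.
- workorder.close_job(): hands the job in, once; it reports no verdict.
Trained networks look in the newest picture that a camera, given by its name, has taken for a name from the list of things; names that differ only in an ending like _2 or _b are one class to them, and where a whole thing is asked for, a point or a joint stands for the part that bears it (a point fixed in the world has none). Each returns a list of dicts, best first, with "conf" (0 to 1); they miss things now and then, are a little off and sometimes report something else, mostly with a low value. They report only what shows in the picture. A call takes as long as a camera call. They do not tell look-alikes from the thing itself.
- search_frame(camera, thing): "location" ([x, y, z] in mm, in world coordinates, good to about 4 mm: the middle of the surface that is visible of it).
- silhouettes(camera, thing): "mask" (384x512 bool, what is visible of it).
The state is a dict: "t": time; "qpos": joint angles; "qvel": joint speeds; "joint_torque": joint torques, N m; "ee_pos": TCP position; "orientation": TCP orientation; "ft_force": force on the tool from outside, world axes, zero at the start; "moment": the same for the moment, N m; "width": finger opening in mm.
Only numpy, scipy, OpenCV 4.12 (cv2) and the standard library are available. Lean on these libraries where they do the work, as an engineer would, in place of code of your own. Each camera call takes 0.05 s, during which the arm holds its last target. There are 200 camera calls.

## Working session

There is one attempt and no reset: what is moved stays moved. The work goes in short steps, Python scripts to look and compute and a tool call to move; the robot and the scene stay as the last step left them, time stands still between calls to the robot, and variables do not carry over. Pictures are saved under pics/ and viewed, about 8 in all and at most 12, crops included, and the job is handed in when it is done.

Besides the shell and the picture viewer there is one more tool, called after ">>>" by a JSON object that holds its "api" and its "payload", one argument or row to a line. play_rows: Moves the arm, as the interface text tells. Its arguments: {"type":"object","properties":{"travel":{"type":"array","items":{"type":"array","items":{"type":"number"}}},"angular":{"type":"array","items":{"type":"array","items":{"type":"number"}}},"claw":{"type":"array","items":{"type":"number"}}},"required":["travel","angular","claw"]}

```bash
mkdir -p pics; ls; python3 - <<'E'
from workcell import *
import cv2, numpy as np
o=get_obs(); print(o)
s=get_image("scene"); t=get_image("top")
cv2.imwrite("pics/s0.png",s); cv2.imwrite("pics/t0.png",t)
for c in ("scene","top"):
    for n in ("pack_grip","pack","salt_grinder","pepper_grinder","cruet","butter_dish","salt_top","pepper_top"):
        print(c,n,[(np.round(d["location"]).tolist(),round(d["conf"],2)) for d in search_frame(c,n)])
    p=camera_params(c); print(p)
print(camera_params("wrist"))
E
```

```text
pics
{'t': 0.0, 'qpos': array([-1.13999632e+00,  4.23825571e-01,  1.63068220e+00, -3.15885865e-05,
        1.08862925e+00, -1.90065109e-02]), 'qvel': array([-0.0003015 , -0.00064651,  0.00150074, -0.00011472, -0.00044657,
       -0.00073345]), 'joint_torque': array([ 5.63159501e-04, -5.44628906e+01, -2.73664856e+01,  6.43870141e-02,
        2.26135313e-02, -9.95962660e-05]), 'ee_pos': array([ 271.64322293, -562.56823954,  403.91409499]), 'orientation': array([-3.06100052e+00, -7.00299624e-01,  5.38717965e-04]), 'ft_force': array([-0.26862889,  0.6940952 , -0.71218319]), 'moment': array([ 0.01259784,  0.03304785, -0.04952034]), 'width': 87.9024102253002}
scene pack_grip [([569.0, -224.0, 174.0], 0.83), ([530.0, -352.0, 89.0], 0.55)]
scene pack [([571.0, -223.0, 173.0], 0.86), ([529.0, -347.0, 86.0], 0.61)]
scene salt_grinder [([592.0, -242.0, 76.0], 0.8), ([503.0, 183.0, 82.0], 0.72)]
scene pepper_grinder [([381.0, 192.0, 85.0], 0.73), ([505.0, 186.0, 82.0], 0.61)]
scene cruet [([778.0, 124.0, 64.0], 0.85)]
scene butter_dish [([780.0, -109.0, 58.0], 0.71)]
scene salt_top []
scene pepp
[... 1094 characters left out ...]
.99973381,  0.0141474 ],
       [-0.98338328,  0.0153673 , -0.18088995],
       [ 0.18062439, -0.01720906, -0.98340159]]), 't': array([ -10.41283645,  581.86321123, 1152.14618747])}
{'mtx': array([[287.26131155,   0.        , 251.98592744],
       [  0.        , 287.26131155, 192.99742484],
       [  0.        ,   0.        ,   1.        ]]), 'T_tool_cam': array([[ 1.26755181e-03, -9.52963416e-01, -3.03082698e-01,
         8.38926817e+01],
       [ 9.99998643e-01,  1.52693515e-03, -6.18851696e-04,
        -9.60708494e-01],
       [ 1.05253065e-03, -3.03081502e-01,  9.52964058e-01,
         1.88668173e+01],
       [ 0.00000000e+00,  0.00000000e+00,  0.00000000e+00,
         1.00000000e+00]])}
```

View pics/s0.png

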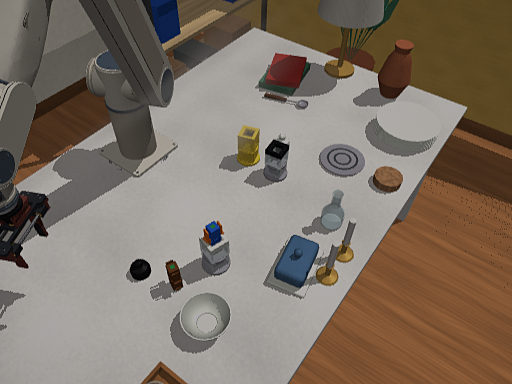

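View pics/t0.png

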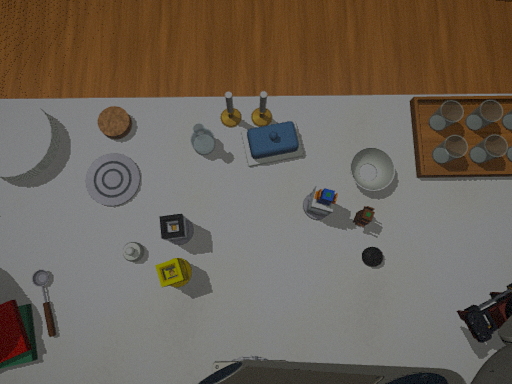

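The scene view shows the blue pack in the white-collared grinder at (213,240). The black grinder is at (277,158), the yellow look-alike at (248,145), and a brown look-alike pack stands at (174,275). In the top view the black mouth is at about (173,225) and the blue pack at (326,195). Next I'll look at the pepper mouth from the wrist.

```bash
cat > h.py <<'E'
from workcell import *
import cv2, numpy as np
from scipy.spatial.transform import Rotation as Rt
def pose():
    o=get_obs(); return o, np.array(o["ee_pos"]), Rt.from_rotvec(o["orientation"])
def down(yaw):  # tool x at world yaw (deg), z down
    c,s=np.cos(np.radians(yaw)),np.sin(np.radians(yaw))
    return Rt.from_matrix(np.array([[c,s,0],[s,-c,0],[0,0,-1.]]))
def cmd(p,yaw):
    o,e,R=pose(); d=R.inv()
    print("t",round(o["t"],2),"pos",e.round(1),"xaxis yaw",np.degrees(np.arctan2(*R.as_matrix()[[1,0],0])).round(2),"travel",(d.apply(np.array(p)-e)/25).round(3).tolist(),"ang",(np.degrees((d*down(yaw)).as_rotvec())/8).round(3).tolist(),"q",o["qpos"].round(2).tolist())
def cam(name):
    P=camera_params(name)
    if "R" in P: return P["mtx"],P["R"],P["t"]
    o,e,R=pose(); T=np.eye(4); T[:3,:3]=R.as_matrix(); T[:3,3]=e
    W=np.linalg.inv(T@P["T_tool_cam"]); return P["mtx"],W[:3,:3],W[:3,3]
def onplane(C,uv,z):
    K,R,t=C; c=-R.T@t; r=R.T@np.linalg.solve(K,[*uv,1.]); return c+r*(z-c[2])/r[2]
def proj(C,X):
    K,R,t=C; x=K@(R@np.asarray(X,float)+t); return x[:2]/x[2]
E
python3 - <<'E'
from h import *
for n,uv,z in (("top",(173,225),130),("top",(326,196),188),("scene",(277,149),130),("scene",(213,230),188)): print(n,onplane(cam(n),uv,z).round(1))
cmd((493,200,440),25.8)
cmd((493,200,440),90)
E
```

```text
top [495.8 204.8 130. ]
top [ 560.1 -212.8  188. ]
scene [500. 204. 130.]
scene [ 574.5 -224.3  188. ]
t 0.9 pos [ 271.8 -562.8  404.6] xaxis yaw 25.77 travel [21.235, -23.63, -1.413] ang [-0.0, 0.0, -0.004] q [-1.14, 0.42, 1.63, -0.0, 1.09, -0.02]
t 0.9 pos [ 271.8 -562.8  404.6] xaxis yaw 25.77 travel [21.235, -23.63, -1.413] ang [-0.0, -0.0, -8.029] q [-1.14, 0.42, 1.63, -0.0, 1.09, -0.02]
```

>>> {"api": "play_rows", "payload": {
  "travel": [
    [1.2,-1.35,-1.4],
    [2.4,-2.7,-1.4],
    [3.6,-4.0,-1.4],
    [4.8,-5.35,-1.4],
    [6.0,-6.7,-1.4],
    [7.2,-8.0,-1.4],
    [8.4,-9.35,-1.4],
    [9.6,-10.7,-1.4],
    [10.8,-12.0,-1.4],
    [12.0,-13.35,-1.4],
    [13.2,-14.7,-1.4],
    [14.4,-16.0,-1.4],
    [15.6,-17.35,-1.4],
    [16.8,-18.7,-1.4],
    [18.0,-20.0,-1.4],
    [19.2,-21.4,-1.4],
    [20.4,-22.7,-1.4],
    [21.2,-23.6,-1.4],
    [21.2,-23.6,-1.4]
  ],
  "angular": [
    [0,0,-0.4],
    [0,0,-0.9],
    [0,0,-1.3],
    [0,0,-1.8],
    [0,0,-2.2],
    [0,0,-2.7],
    [0,0,-3.1],
    [0,0,-3.6],
    [0,0,-4],
    [0,0,-4.5],
    [0,0,-5],
    [0,0,-5.4],
    [0,0,-5.9],
    [0,0,-6.3],
    [0,0,-6.8],
    [0,0,-7.2],
    [0,0,-7.7],
    [0,0,-8],
    [0,0,-8]
  ],
  "claw": [1,1,1,1,1,1,1,1,1,1,1,1,1,1,1,1,1,1,1]
}}

```text
t: 3.28
ee_pos: [492.8, 200.4, 439.6]
orientation: [2.223, 2.22, 0.0]
ft_force: [-0.3, -0.7, -0.2]
width: 87.4
```

```bash
python3 - <<'E'
from h import *
cmd((493,200,440),90)
C=cam("wrist"); im=get_image("wrist"); np.savez("w1.npz",K=C[0],R=C[1],t=C[2]); cv2.imwrite("pics/w1raw.png",im)
print(proj(C,(496,204,130)))
m=im
cv2.imwrite("pics/w1.png",cv2.resize(m,(800,600),interpolation=cv2.INTER_CUBIC))
E
```

```text
t 3.27 pos [492.8 200.4 439.6] xaxis yaw 89.91 travel [-0.017, 0.01, -0.017] ang [0.002, -0.001, -0.011] q [0.36, 0.25, 1.8, 0.0, 1.09, 0.37]
[255.30431186 183.00200392]
```

View pics/w1.png

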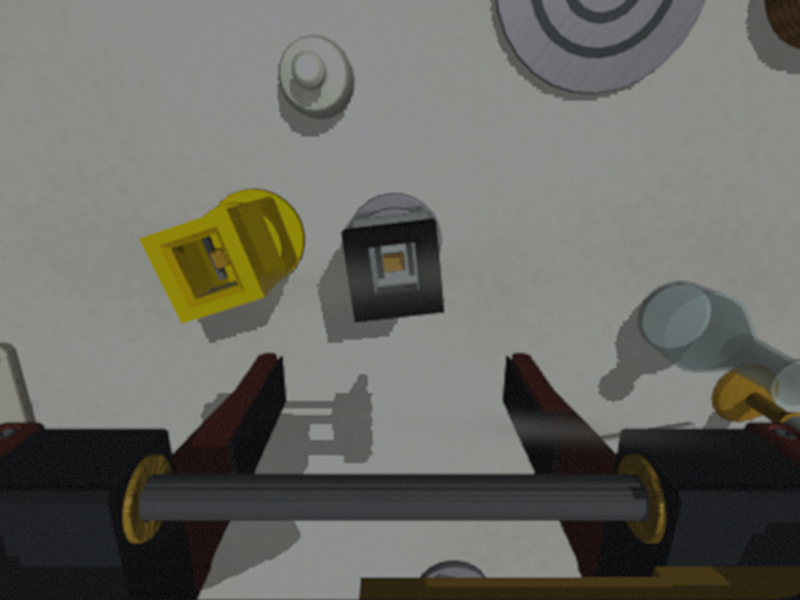

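The black mouth sits centred at about (393,262) in the enlarged view (raw 251,167). I'll rectify that view at rim height so I can measure it.

```bash
cat >> h.py <<'E'
def ortho(im,C,cx,cy,z,half=45,s=6):
    w=[(cx-half,cy+half),(cx+half,cy+half),(cx+half,cy-half),(cx-half,cy-half)]
    src=np.float32([proj(C,(x,y,z)) for x,y in w]); n=2*half*s
    H=cv2.getPerspectiveTransform(src,np.float32([[0,0],[n,0],[n,n],[0,n]]))
    return cv2.warpPerspective(im,H,(n,n),flags=cv2.INTER_CUBIC)   # col=(x-cx+half)*s, row=(cy+half-y)*s
E
python3 - <<'E'
from h import *
d=np.load("w1.npz"); C=(d["K"],d["R"],d["t"]); im=cv2.imread("pics/w1raw.png")
c=onplane(C,(393*.64,262*.64),130); print(c)
o=ortho(im,C,496,206,130); o=cv2.convertScaleAbs(o,alpha=1.6)
g=cv2.cvtColor(o,cv2.COLOR_BGR2GRAY)
m=((g<85)).astype(np.uint8)
cs,_=cv2.findContours(m,cv2.RETR_EXTERNAL,cv2.CHAIN_APPROX_NONE)
for k in sorted(cs,key=cv2.contourArea)[-3:]:
    r=cv2.minAreaRect(k); print(r, "world",496-45+r[0][0]/6,206+45-r[0][1]/6, "size",np.array(r[1])/6)
    cv2.drawContours(o,[cv2.boxPoints(r).astype(int)],0,(0,0,255),1)
cv2.imwrite("pics/o1.png",o)
E
```

```text
[492.03915713 220.42198186 130.        ]
((313.8999938964844, 281.2000427246094), (7.155416965484619, 10.28591251373291), 26.56505012512207) world 503.31666564941406 204.1333262125651 size [1.19256949 1.71431875]
((260.2106018066406, 347.8265380859375), (132.0468292236328, 366.81512451171875), 83.13629913330078) world 494.3684336344401 193.0289103190104 size [22.00780487 61.13585409]
((233.98184204101562, 117.21331787109375), (178.58822631835938, 368.76507568359375), 83.57124328613281) world 489.9969736735026 231.46444702148438 size [29.76470439 61.46084595]
```

View pics/o1.png

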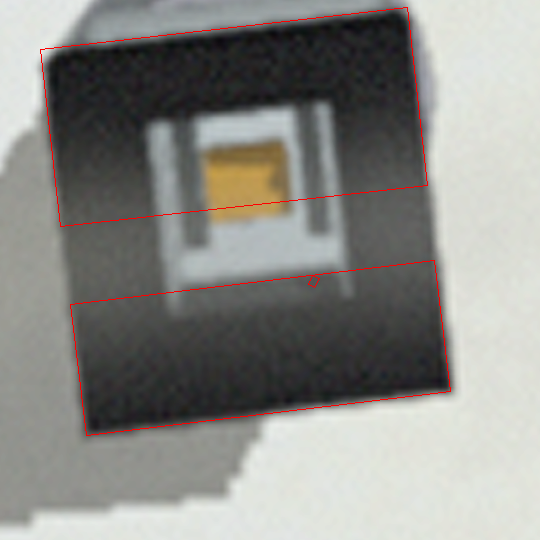

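The collar is about 61 mm square, centred near (492, 213) and turned by about 6.5°. The hook slots are on the ±x (world) walls. Next is the salt grinder, starting with a rough tab direction from the first pictures.

```bash
python3 - <<'E'
from h import *
for n,f,z in (("top","t0",185),("scene","s0",185)):
    im=cv2.imread(f"pics/{f}.png"); C=cam(n); u,v=proj(C,(567,-218,180)).astype(int)
    y0,x0=v-25,u-25; h=cv2.cvtColor(im[y0:v+25,x0:u+25],cv2.COLOR_BGR2HSV)
    for nm,lo,hi in (("or",(5,140,90),(22,255,255)),("bl",(100,140,60),(125,255,255))):
        m=cv2.inRange(h,lo,hi); k,l,st,c=cv2.connectedComponentsWithStats(m)
        for i in range(1,k):
            if st[i,4]>3: print(n,nm,st[i,4],(c[i]+[x0,y0]).round(1),onplane(C,c[i]+[x0,y0],z).round(1))
cmd((565,-228,440),69)
E
```

```text
top or 33 [317.7 193.8] [ 567.1 -191.3  185. ]
top or 4 [334.8 199.2] [ 551.5 -236.5  185. ]
top bl 100 [327.3 194.5] [ 564.6 -217.   185. ]
scene or 10 [218.7 223. ] [ 570.2 -194.7  185. ]
scene or 15 [206.5 232.5] [ 564.1 -239.8  185. ]
scene or 6 [222.2 232.2] [ 597.6 -213.4  185. ]
scene or 26 [206.2 239.7] [ 579.  -258.6  185. ]
scene bl 201 [213.8 233.2] [ 581.4 -229.7  185. ]
t 3.33 pos [492.4 199.3 439.5] xaxis yaw 89.83 travel [-17.085, 2.955, -0.015] ang [-0.003, 0.004, 2.604] q [0.36, 0.24, 1.8, -0.0, 1.09, 0.37]
```

>>> {"api": "play_rows", "payload": {
  "travel": [
    [-1.2,0.24,0],
    [-2.4,0.48,0],
    [-3.6,0.72,0],
    [-4.8,0.96,0],
    [-6.0,1.2,0],
    [-7.2,1.44,0],
    [-8.4,1.68,0],
    [-9.6,1.92,0],
    [-10.8,2.16,0],
    [-12,2.4,0],
    [-13.2,2.64,0],
    [-14.4,2.88,0],
    [-15.6,3.12,0],
    [-16.8,3.36,0],
    [-16.8,3.36,0]
  ],
  "angular": [
    [0,0,-0.67],
    [0,0,-1.34],
    [0,0,-2],
    [0,0,-2.7],
    [0,0,-3.4],
    [0,0,-4],
    [0,0,-4.7],
    [0,0,-5.4],
    [0,0,-6],
    [0,0,-6.7],
    [0,0,-7.4],
    [0,0,-8],
    [0,0,-8.7],
    [0,0,-9.4],
    [0,0,-9.4]
  ],
  "claw": [1,1,1,1,1,1,1,1,1,1,1,1,1,1,1]
}}

```text
t: 5.2
ee_pos: [574.1, -223.4, 439.6]
orientation: [-0.416, -3.113, 0.001]
ft_force: [0.0, -0.5, -0.7]
width: 87.6
```

```bash
python3 - <<'E'
from h import *
cmd((575,-220,440),165)
C=cam("wrist"); im=get_image("wrist"); np.savez("w2.npz",K=C[0],R=C[1],t=C[2]); cv2.imwrite("pics/w2raw.png",im)
o=ortho(im,C,563,-217,130,half=45); p=ortho(im,C,563,-217,188,half=35,s=5)
v=np.zeros((540,560+350-110,3),np.uint8); v[:,:540]=cv2.convertScaleAbs(o,alpha=1.4)
v[:260,540:]=cv2.resize(p,(260,260)); v[280:475,540:]=cv2.resize(im,(260,195)); cv2.imwrite("pics/o2.png",v)
E
```

```text
t 5.2 pos [ 574.1 -223.4  439.6] xaxis yaw 164.79 travel [0.001, 0.142, -0.018] ang [-0.007, -0.003, -0.026] q [-0.39, 0.37, 1.62, -0.0, 1.15, -1.7]
```

View pics/o2.png

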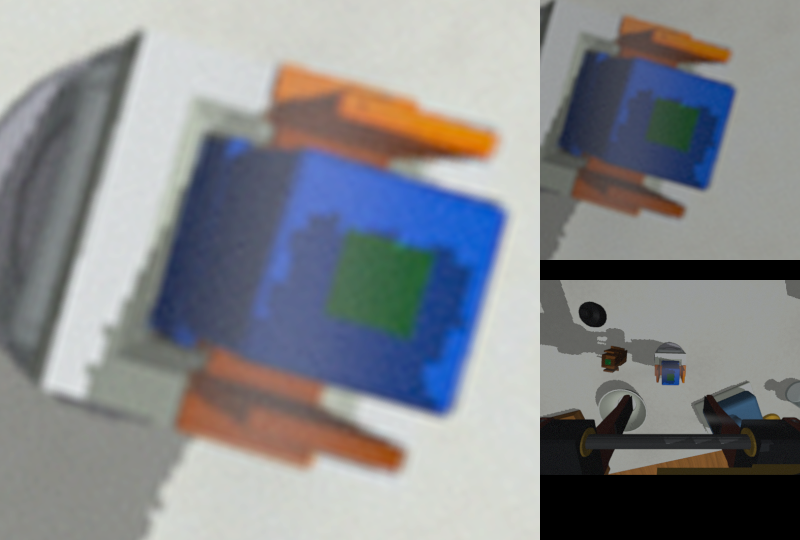

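The wrist view confirms the blue pack. Its y axis is at about 75° world, so tool yaw 165° suits, and its centre is near (563, -215). Now I'll take edge profiles along both collars to refine the offsets.

```bash
python3 - <<'E'
from h import *
def prof(f,cx,cy,ang,off,rng,z=130):
    d=np.load(f+".npz"); C=(d["K"],d["R"],d["t"]); im=cv2.imread(f"pics/{f}raw.png")
    a=np.radians(ang); u=np.array([np.cos(a),np.sin(a)]); v=np.array([-u[1],u[0]])
    out=[]
    for s in rng:
        px=np.float32([[proj(C,(*(np.array([cx,cy])+u*s+v*w),z)) for w in off]])
        out.append(cv2.remap(im,px[...,0],px[...,1],cv2.INTER_CUBIC)[0].astype(float).mean(0).mean())
    return np.round(out).astype(int)
r=np.arange(-38,38.1,1)
L=lambda n,a: print(n,' '.join(f"{s:g}:{x}" for s,x in zip(r,a)))
L("pepper toward cam (96.5), side bands",prof("w1",492,214,96.5,np.r_[-27:-23:5j,23:27:5j],r))
L("pepper along, mid",prof("w1",492,214,96.5,np.linspace(-8,8,9),r))
L("pepper across(6.5)",prof("w1",492,214,6.5,np.r_[-27:-23:5j],r))
L("pepper across mid",prof("w1",492,214,6.5,np.linspace(-8,8,9),r))
L("salt toward cam 165",prof("w2",563,-215.4,165,np.linspace(-20,20,15),r))
L("salt across 75 at near strip",prof("w2",563+26*np.cos(np.radians(165)),-215.4+26*np.sin(np.radians(165)),75,np.linspace(-2,2,5),r))
E
```

```text
pepper toward cam (96.5), side bands -38:115 -37:116 -36:115 -35:116 -34:115 -33:99 -32:64 -31:30 -30:22 -29:25 -28:26 -27:27 -26:28 -25:30 -24:31 -23:33 -22:34 -21:37 -20:39 -19:40 -18:42 -17:44 -16:46 -15:48 -14:49 -13:51 -12:53 -11:55 -10:56 -9:57 -8:58 -7:59 -6:59 -5:60 -4:60 -3:60 -2:59 -1:59 0:59 1:57 2:56 3:55 4:54 5:52 6:50 7:48 8:46 9:44 10:41 11:40 12:38 13:35 14:34 15:33 16:30 17:28 18:27 19:27 20:25 21:24 22:22 23:22 24:21 25:22 26:21 27:20 28:20 29:21 30:15 31:16 32:45 33:78 34:94 35:99 36:104 37:108 38:114
pepper along, mid -38:127 -37:125 -36:121 -35:120 -34:119 -33:102 -32:65 -31:29 -30:22 -29:24 -28:26 -27:27 -26:28 -25:30 -24:31 -23:32 -22:34 -21:35 -20:37 -19:38 -18:40 -17:40 -16:42 -15:46 -14:52 -13:57 -12:59 -11:59 -10:64 -9:84 -8:105 -7:114 -6:116 -5:115 -4:113 -3:110 -2:109 -1:108 0:101 1:89 2:85 3:85 4:84 5:83 6:82 7:81 8:81 9:77 10:69 11:65 12:64 13:81 14:103 15:112 16:112 17:107 18:79 19:36 20:19 21:19 22:22 23:24 24:21 25:21 26:21 27:20 28:22 29:20 30:14 31:16 32:52 33:89 34:101 35:97 36:92 37:92 38:100
pepper across(6.5) -38:91 -37:91 -36:90 -35:90 -34:91 
[... 1367 characters left out ...]
24 21:138 22:147 23:151 24:154 25:155 26:155 27:155 28:155 29:156 30:147 31:112 32:70 33:70 34:86 35:93 36:90 37:83 38:74
salt across 75 at near strip -38:98 -37:98 -36:98 -35:99 -34:99 -33:98 -32:88 -31:90 -30:131 -29:152 -28:150 -27:148 -26:142 -25:140 -24:149 -23:156 -22:155 -21:155 -20:155 -19:151 -18:149 -17:153 -16:155 -15:155 -14:155 -13:155 -12:155 -11:154 -10:155 -9:155 -8:155 -7:155 -6:156 -5:155 -4:155 -3:154 -2:155 -1:155 0:156 1:155 2:155 3:155 4:155 5:155 6:155 7:155 8:155 9:155 10:154 11:155 12:155 13:156 14:154 15:155 16:155 17:155 18:155 19:155 20:155 21:155 22:155 23:155 24:155 25:155 26:155 27:155 28:155 29:155 30:155 31:155 32:154 33:151 34:150 35:150 36:150 37:150 38:150
```

```bash
python3 - <<'E'
from h import *
cmd((562.9,-215.2,331),165)
E
```

```text
t 5.25 pos [ 574.  -222.2  439.4] xaxis yaw 164.78 travel [0.498, 0.157, 4.338] ang [-0.003, -0.008, -0.028] q [-0.39, 0.37, 1.62, -0.0, 1.15, -1.69]
```

>>> {"api": "play_rows", "payload": {
  "travel": [
    [0.5,0.16,0.3],
    [0.5,0.16,1.0],
    [0.5,0.16,1.8],
    [0.5,0.16,2.5],
    [0.5,0.16,3.0],
    [0.5,0.16,3.0],
    [0.5,0.16,3.0]
  ],
  "angular": [
    [0,0,-0.03],
    [0,0,-0.03],
    [0,0,-0.03],
    [0,0,-0.03],
    [0,0,-0.03],
    [0,0,-0.03],
    [0,0,-0.03]
  ],
  "claw": [1,1,1,1,1,1,1]
}}

```text
t: 6.12
ee_pos: [563.2, -215.2, 364.8]
orientation: [-0.409, -3.114, 0.001]
ft_force: [-1.0, -0.3, 0.6]
width: 88.1
```

```bash
python3 - <<'E'
from h import *
cmd((562.9,-215.2,331),165)
C=cam("wrist"); im=get_image("wrist"); np.savez("w3.npz",K=C[0],R=C[1],t=C[2]); cv2.imwrite("pics/w3raw.png",im)
for X in ((562.9,-215.2,188),):
    print(proj(C,X))
v=cv2.resize(im,(800,600),interpolation=cv2.INTER_CUBIC)
a=np.radians(-15); ux=np.array([np.cos(a),np.sin(a)]); uy=np.array([-ux[1],ux[0]])
def poly(hx,hy,z,col):
    P=[proj(C,(*(np.array([562.9,-215.2])+ux*i*hx+uy*j*hy),z))*800/512 for i,j in ((1,1),(1,-1),(-1,-1),(-1,1))]
    cv2.polylines(v,[np.int32(P)],True,col,1)
poly(15,17,188,(0,255,255)); poly(11,24,186,(0,255,0)); poly(31,31,130,(0,0,255))
cv2.imwrite("pics/w3.png",v)
E
```

```text
t 6.12 pos [ 563.2 -215.2  364.8] xaxis yaw 165.02 travel [0.011, -0.004, 1.353] ang [-0.004, -0.003, 0.002] q [-0.38, 0.44, 1.71, -0.0, 0.99, -1.69]
[250.28784288 245.90005516]
```

View pics/w3.png

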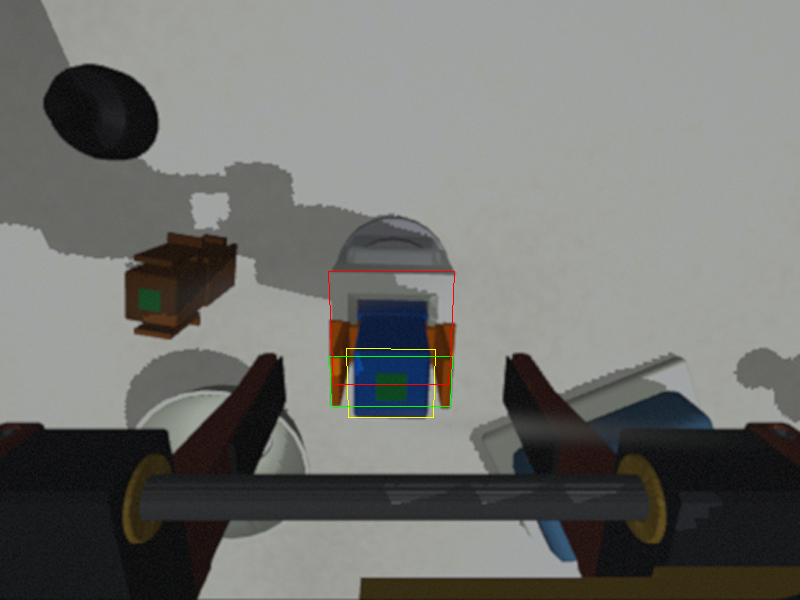

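The projected model fits the picture: the collar and paddles coincide, and the pack is centred between the fingers. I'll descend and close in stages.

>>> {"api": "play_rows", "payload": {
  "travel": [
    [0,0,0.5],
    [0,0,1.0],
    [0,0,1.35],
    [0,0,1.35],
    [0,0,1.35],
    [0,0,1.35],
    [0,0,1.35],
    [0,0,1.35]
  ],
  "angular": [
    [0,0,0],
    [0,0,0],
    [0,0,0],
    [0,0,0],
    [0,0,0],
    [0,0,0],
    [0,0,0],
    [0,0,0]
  ],
  "claw": [1,1,1,0.6,0.3,0.15,0.15,0.15]
}}

```text
t: 7.18
ee_pos: [563.3, -215.3, 331.6]
orientation: [0.41, 3.114, -0.001]
ft_force: [0.7, -1.2, 1.3]
width: 50.6
```

```bash
python3 - <<'E'
from h import *
cmd((562.9,-215.2,331),165)
E
```

```text
t 7.17 pos [ 563.3 -215.3  331.6] xaxis yaw 165.02 travel [0.015, -0.0, 0.023] ang [-0.005, 0.003, 0.002] q [-0.38, 0.48, 1.73, -0.0, 0.93, -1.69]
```

>>> {"api": "play_rows", "payload": {
  "travel": [
    [0,0,0],
    [0,0,0],
    [0,0,0],
    [0,0,0],
    [0,0,0],
    [0,0,0],
    [0,0,0]
  ],
  "angular": [
    [0,0,0],
    [0,0,0],
    [0,0,0],
    [0,0,0],
    [0,0,0],
    [0,0,0],
    [0,0,0]
  ],
  "claw": [0.1,0.06,0.03,0,-0.03,-0.05,-0.05]
}}

```text
t: 8.05
ee_pos: [563.4, -215.3, 331.7]
orientation: [0.409, 3.114, -0.001]
ft_force: [0.9, -1.4, 3.5]
width: 41.5
```

>>> {"api": "play_rows", "payload": {
  "travel": [
    [0,0,0],
    [0,0,0],
    [0,0,0]
  ],
  "angular": [
    [0,0,0],
    [0,0,0],
    [0,0,0]
  ],
  "claw": [-0.07,-0.08,-0.08]
}}

```text
t: 8.43
ee_pos: [563.4, -215.3, 331.7]
orientation: [0.409, 3.114, -0.001]
ft_force: [-0.1, -2.3, 2.6]
width: 40.7
```

>>> {"api": "play_rows", "payload": {
  "travel": [
    [0,0,-0.05],
    [0,0,-0.12],
    [0,0,-0.2],
    [0,0,-0.3],
    [0,0,-0.4]
  ],
  "angular": [
    [0,0,0],
    [0,0,0],
    [0,0,0],
    [0,0,0],
    [0,0,0]
  ],
  "claw": [-0.08,-0.08,-0.08,-0.08,-0.08]
}}

```text
t: 9.05
ee_pos: [563.3, -215.2, 341.7]
orientation: [0.409, 3.114, -0.001]
ft_force: [0.4, -1.4, 0.8]
width: 40.6
```

>>> {"api": "play_rows", "payload": {
  "travel": [
    [0,0,-0.15],
    [0,0,-0.4],
    [0,0,-0.7],
    [0,0,-1.0],
    [0,0,-1.4],
    [0,0,-1.8],
    [0,0,-2.2],
    [0,0,-2.6],
    [0,0,-3],
    [0,0,-3.2],
    [0,0,-3.2]
  ],
  "angular": [
    [0,0,0],
    [0,0,0],
    [0,0,0],
    [0,0,0],
    [0,0,0],
    [0,0,0],
    [0,0,0],
    [0,0,0],
    [0,0,0],
    [0,0,0],
    [0,0,0]
  ],
  "claw": [-0.08,-0.08,-0.08,-0.08,-0.08,-0.08,-0.08,-0.08,-0.08,-0.08,-0.08]
}}

```text
t: 10.42
ee_pos: [563.3, -215.2, 422.1]
orientation: [0.409, 3.114, -0.001]
ft_force: [-0.0, -0.0, -1.1]
width: 40.8
```

```bash
python3 - <<'E'
from h import *
cmd((492.35+.4,212.8,435),96.6); print(get_obs()["width"],get_obs()["ft_force"])
C=cam("wrist"); im=get_image("wrist"); np.savez("w4.npz",K=C[0],R=C[1],t=C[2]); cv2.imwrite("pics/w4raw.png",im)
o,e,R=pose()
v=cv2.resize(im,(800,600),interpolation=cv2.INTER_CUBIC)
def poly(hx,hy,z,col):
    P=[proj(C,e+R.apply((i*hx,j*hy,z)))*800/512 for i,j in ((1,1),(1,-1),(-1,-1),(-1,1))]
    cv2.polylines(v,[np.int32(P)],True,col,1)
poly(15,17,163-21,(0,255,255)); poly(15,17,163+83,(0,255,0))
cv2.imwrite("pics/w4.png",v)
E
```

```text
t 10.43 pos [ 563.3 -215.2  422.1] xaxis yaw 165.02 travel [7.151, 15.808, -0.536] ang [0.001, 0.012, 8.553] q [-0.38, 0.37, 1.67, -0.0, 1.1, -1.69]
40.795573710542904 [-0.00254539 -0.03246679 -1.05251106]
```

View pics/w4.png

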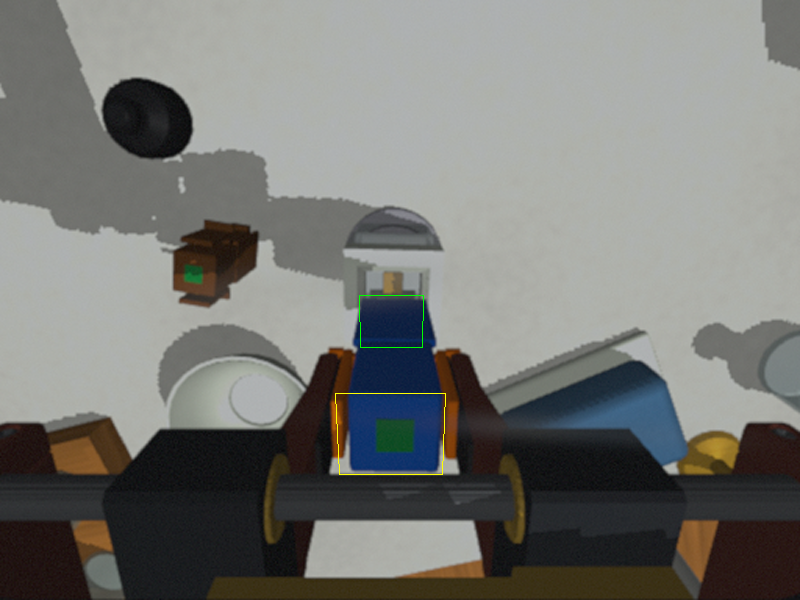

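The pack is held upright: its foot outline matches the prediction to within about 2 px, and the salt well is empty. Now I'll carry it over to the pepper grinder.

>>> {"api": "play_rows", "payload": {
  "travel": [
    [0.2,0.5,0],
    [0.6,1.4,0],
    [1.1,2.4,0],
    [1.6,3.5,0],
    [2.1,4.6,0],
    [2.6,5.7,0],
    [3.1,6.8,0],
    [3.6,7.9,0],
    [4.1,9.0,0],
    [4.6,10.1,0],
    [5.1,11.2,0],
    [5.6,12.3,0],
    [6.1,13.4,0],
    [6.5,14.3,0],
    [6.8,15.0,0],
    [7.05,15.55,0],
    [7.16,15.79,0],
    [7.16,15.79,0],
    [7.16,15.79,0],
    [7.16,15.79,0]
  ],
  "angular": [
    [0,0,0.3],
    [0,0,0.8],
    [0,0,1.3],
    [0,0,1.9],
    [0,0,2.5],
    [0,0,3.1],
    [0,0,3.7],
    [0,0,4.3],
    [0,0,4.9],
    [0,0,5.5],
    [0,0,6.1],
    [0,0,6.7],
    [0,0,7.3],
    [0,0,7.8],
    [0,0,8.2],
    [0,0,8.4],
    [0,0,8.55],
    [0,0,8.55],
    [0,0,8.55],
    [0,0,8.55]
  ],
  "claw": [-0.08,-0.08,-0.08,-0.08,-0.08,-0.08,-0.08,-0.08,-0.08,-0.08,-0.08,-0.08,-0.08,-0.08,-0.08,-0.08,-0.08,-0.08,-0.08,-0.08]
}}

```text
t: 12.98
ee_pos: [492.4, 212.0, 421.3]
orientation: [2.089, 2.345, -0.001]
ft_force: [-0.2, 0.6, -2.1]
width: 40.2
```

```bash
python3 - <<'E'
from h import *
cmd((492.4,212.35,422),96.6); print(get_obs()["width"],get_obs()["ft_force"])
C=cam("wrist"); im=get_image("wrist"); np.savez("w5.npz",K=C[0],R=C[1],t=C[2]); cv2.imwrite("pics/w5raw.png",im)
o,e,R=pose()
k=3; y0,x0=150,180; v=cv2.resize(im[y0:y0+150,x0:x0+150],None,fx=5,fy=5,interpolation=cv2.INTER_CUBIC)[:600]
def poly(pts,col):
    cv2.polylines(v,[np.int32([(proj(C,p)-[x0,y0])*5+2 for p in pts])],True,col,1)
sq=((1,1),(1,-1),(-1,-1),(-1,1))
poly([e+R.apply((i*15+.46,j*17,246)) for i,j in sq],(0,255,0))
D=down(96.6)
for hx,hy,c in ((31,31,(0,0,255)),(16.2,18.5,(0,255,255)),(20.2,22.5,(255,0,255))):
    poly([np.array([492.35,212.8,130])+D.apply((i*hx,j*hy,0)) for i,j in sq],c)
cv2.imwrite("pics/w5.png",v)
E
```

```text
t 12.97 pos [492.4 212.  421.3] xaxis yaw 96.59 travel [0.015, 0.0, -0.027] ang [0.003, 0.007, -0.001] q [0.38, 0.27, 1.81, -0.0, 1.06, 0.27]
40.16579321044537 [-0.17187539  0.56712757 -2.09287447]
```

View pics/w5.png

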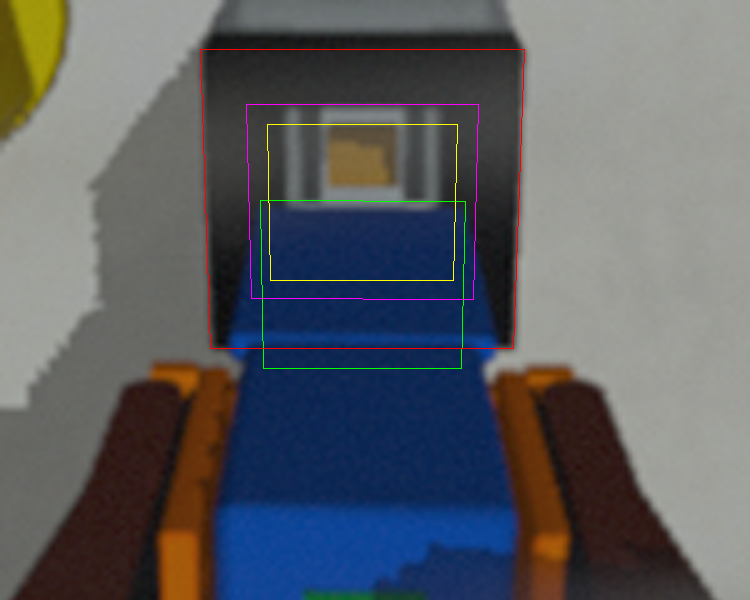

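The pack foot is within about 1 mm of the mouth outline and the collar overlay matches. I'll lower it to just above the rim, then go down in small steps watching the force.

>>> {"api": "play_rows", "payload": {
  "travel": [
    [0.015,0,0.25],
    [0.015,0,0.6],
    [0.015,0,0.95],
    [0.015,0,1.25],
    [0.015,0,1.45],
    [0.015,0,1.55],
    [0.015,0,1.63],
    [0.015,0,1.71],
    [0.015,0,1.79],
    [0.015,0,1.87]
  ],
  "angular": [
    [0,0,0],
    [0,0,0],
    [0,0,0],
    [0,0,0],
    [0,0,0],
    [0,0,0],
    [0,0,0],
    [0,0,0],
    [0,0,0],
    [0,0,0]
  ],
  "claw": [-0.08,-0.08,-0.08,-0.08,-0.08,-0.08,-0.08,-0.08,-0.08,-0.08]
}}

```text
t: 14.28
ee_pos: [492.4, 212.4, 374.6]
orientation: [2.089, 2.345, -0.0]
ft_force: [0.3, -0.6, -2.1]
width: 40.0
```

>>> {"api": "play_rows", "payload": {
  "travel": [
    [0,0,0.05],
    [0,0,0.1],
    [0,0,0.15],
    [0,0,0.2],
    [0,0,0.25],
    [0,0,0.3]
  ],
  "angular": [
    [0,0,0],
    [0,0,0],
    [0,0,0],
    [0,0,0],
    [0,0,0],
    [0,0,0]
  ],
  "claw": [-0.08,-0.08,-0.08,-0.08,-0.08,-0.08]
}}

```text
t: 15.02
ee_pos: [492.9, 212.6, 368.4]
orientation: [2.089, 2.344, 0.003]
ft_force: [-1.5, -0.2, 10.7]
width: 40.4
```

```bash
python3 - <<'E'
from h import *
cmd((492.4,212.35,368),96.6)
o,e,R=pose(); print(R.as_matrix().round(4))
f=[];m=[]
for i in range(4):
    o=get_obs(); f.append(o["ft_force"]); m.append(o["moment"]); get_image("wrist") 
F=np.mean(f,0);M=np.mean(m,0); print(F.round(2),M.round(3),"tool",R.inv().apply(F).round(2),R.inv().apply(M).round(3)); print(o["width"],o["t"])
C=cam("wrist"); im=get_image("wrist"); cv2.imwrite("pics/w6raw.png",im); np.savez("w6.npz",K=C[0],R=C[1],t=C[2])
o,e,R=pose()
y0,x0=150,180; v=cv2.resize(im[y0:y0+120,x0:x0+150],None,fx=5,fy=5,interpolation=cv2.INTER_CUBIC)
def poly(pts,col): cv2.polylines(v,[np.int32([(proj(C,p)-[x0,y0])*5+2 for p in pts])],True,col,1)
sq=((1,1),(1,-1),(-1,-1),(-1,1)); D=down(96.6)
for hx,hy,c in ((31,31,(0,0,255)),(16.2,18.5,(0,255,255)),(20.2,22.5,(255,0,255))):
    poly([np.array([492.35,212.8,130])+D.apply((i*hx,j*hy,0)) for i,j in sq],c)
cv2.imwrite("pics/w6.png",cv2.convertScaleAbs(v,alpha=1.6))
E
```

```text
t 15.03 pos [492.9 212.6 368.4] xaxis yaw 96.58 travel [-0.006, -0.021, 0.016] ang [0.018, 0.001, -0.003] q [0.39, 0.34, 1.85, -0.0, 0.94, 0.27]
[[-1.146e-01  9.934e-01  2.500e-03]
 [ 9.934e-01  1.146e-01  1.000e-04]
 [-2.000e-04  2.500e-03 -1.000e+00]]
[-1.47 -0.51  9.24] [-0.115  0.294 -0.066] tool [-0.34 -1.5  -9.25] [ 0.305 -0.08   0.065]
40.58610908737337 15.175
```

View pics/w6.png

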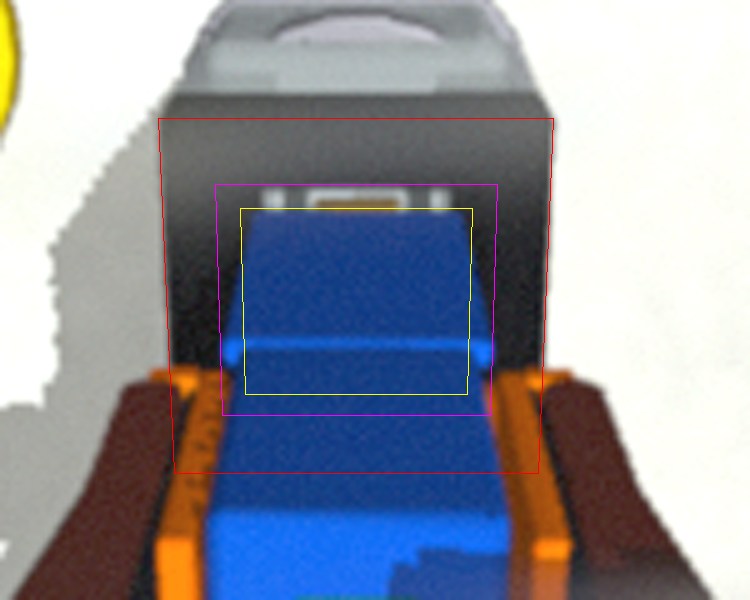

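The pack stopped about 7 mm into the mouth with roughly 11 N upward, and it slid about 2 mm up in the fingers. I'll measure its offset and tilt from edges in the stored wrist pictures.

```bash
python3 - <<'E'
from h import *
P=camera_params("wrist"); K=P["mtx"]; T=np.linalg.inv(P["T_tool_cam"])
def pt(p): x=K@(T[:3,:3]@np.array(p,float)+T[:3,3]); return (x[:2]/x[2]).round(1)
print("pred near top",pt((15,0,142)),"far top",pt((-15,0,142)),"near foot",pt((15,0,246)),"foot y sides",pt((15,17,246)),pt((15,-17,246)),"paddle top outer",pt((11,20,144)),pt((11,-20,144)))
for f in ("w4","w5","w6"):
    im=cv2.imread(f"pics/{f}raw.png").astype(int)
    c=im[:,225:240].mean(1)  # off-centre column band avoids green square
    print(f,"rows b/g/r",[(r,*c[r].round().astype(int).tolist()) for r in list(range(180,216,2))+list(range(244,262))+list(range(292,306))])
    for r in (200,225,235): print(f,"row",r,"blue-red:",[(x,int((im[r-1:r+2,x,0]-im[r-1:r+2,x,2]).mean())) for x in list(range(220,242,1))+list(range(262,284,1))])
E
```

```text
pred near top [252.4 253.7] far top [252.3 305.7] near foot [252.2 190.4] foot y sides [272.8 190.4] [231.7 190.4] paddle top outer [292.9 259. ] [211.8 258.9]
w4 rows b/g/r [(180, 121, 124, 120), (182, 121, 123, 119), (184, 118, 121, 117), (186, 104, 107, 104), (188, 98, 102, 99), (190, 96, 96, 92), (192, 88, 79, 73), (194, 85, 74, 68), (196, 86, 73, 66), (198, 102, 85, 77), (200, 100, 80, 71), (202, 97, 76, 65), (204, 95, 71, 60), (206, 91, 67, 55), (208, 88, 62, 47), (210, 85, 58, 44), (212, 82, 54, 39), (214, 78, 50, 34), (244, 66, 32, 14), (245, 66, 32, 13), (246, 66, 31, 13), (247, 66, 32, 13), (248, 66, 32, 13), (249, 66, 32, 13), (250, 75, 37, 14), (251, 88, 42, 13), (252, 98, 46, 15), (253, 102, 48, 15), (254, 105, 49, 16), (255, 107, 50, 16), (256, 108, 51, 15), (257, 108, 51, 17), (258, 108, 51, 15), (259, 107, 51, 17), (260, 107, 51, 18), (261, 107, 51, 19), (292, 108, 51, 15), (293, 108, 51, 16), (294, 108, 51, 16), (295, 108, 51, 14), (296, 108, 50, 15), (297, 108, 51, 16), (298, 107, 50, 14), (299, 107, 50, 14), (300, 107, 58, 38), (301, 129, 112, 105), (302, 142, 140,
[... 5922 characters left out ...]
, (268, 71), (269, 69), (270, 69), (271, 69), (272, 70), (273, 70), (274, 73), (275, 69), (276, 36), (277, -2), (278, -13), (279, -35), (280, -62), (281, -73), (282, -75), (283, -76)]
w6 row 235 blue-red: [(220, -90), (221, -84), (222, -77), (223, -74), (224, -26), (225, 33), (226, 60), (227, 67), (228, 66), (229, 70), (230, 68), (231, 66), (232, 69), (233, 71), (234, 70), (235, 70), (236, 70), (237, 72), (238, 69), (239, 71), (240, 71), (241, 70), (262, 72), (263, 73), (264, 70), (265, 74), (266, 69), (267, 70), (268, 71), (269, 71), (270, 71), (271, 73), (272, 70), (273, 71), (274, 69), (275, 70), (276, 72), (277, 48), (278, -16), (279, -65), (280, -61), (281, -62), (282, -76), (283, -87)]
```

The edges show the contact pushed the pack about 0.8 mm towards tool -y, and Fy = -1.5 N agrees. I'll back off 4 mm, shift 1 mm towards -y and try again.

>>> {"api": "play_rows", "payload": {
  "travel": [
    [0,0,-0.1],
    [0,-0.02,-0.16],
    [0,-0.05,-0.16],
    [0,-0.05,-0.1],
    [0,-0.05,-0.04],
    [0,-0.05,0.0],
    [0,-0.05,0.0]
  ],
  "angular": [
    [0,0,0],
    [0,0,0],
    [0,0,0],
    [0,0,0],
    [0,0,0],
    [0,0,0],
    [0,0,0]
  ],
  "claw": [-0.08,-0.09,-0.09,-0.09,-0.09,-0.09,-0.09]
}}

```text
t: 16.15
ee_pos: [491.8, 212.5, 368.6]
orientation: [2.089, 2.344, 0.004]
ft_force: [0.4, -0.1, 1.9]
width: 40.3
```

```bash
cat >> h.py <<'E'
def edges(f=None):
    P=camera_params("wrist"); im=(get_image("wrist") if f is None else cv2.imread(f)).astype(int)
    c=im[:,225:240].mean(1); b=c[:,0]
    def cross(a,lo,hi,lev):
        for r in range(lo,hi):
            if (a[r]-lev)*(a[r+1]-lev)<=0: return round(r+(lev-a[r])/(a[r+1]-a[r]+1e-9),2)
    near=cross(b,244,270,(b[244]+b[262])/2); br=c[:,0]-c[:,2]; foot=cross(br,182,215,20)
    out={"near":near,"foot":foot}
    for r in (200,215,225):
        w=(im[r-1:r+2,:,0]-im[r-1:r+2,:,2]).mean(0); out[r]=(cross(w,218,242,25),cross(w,262,290,25))
        out[r]=out[r]+(None if None in out[r] else round(sum(out[r])/2,2),)
    return out
def ft(n=3):
    o,e,R=pose(); F=[];M=[]
    for i in range(n):
        o=get_obs(); F.append(o["ft_force"]); M.append(o["moment"]); 
        if i<n-1: get_image("wrist")
    print("tool F",R.inv().apply(np.mean(F,0)).round(2),"M",R.inv().apply(np.mean(M,0)).round(3),"w",round(o["width"],1),"t",round(o["t"],2),"pos",e.round(2),"tilt z",R.as_matrix()[:,2].round(4))
E
python3 - <<'E'
from h import *
ft(); print(edges()); print("w5",edges("pics/w5raw.png")); print("w6",edges("pics/w6raw.png"))
E
```

```text
tool F [-0.03  0.08 -1.9 ] M [-0.124 -0.091 -0.   ] w 40.2 t 16.25 pos [491.82 212.48 368.62] tilt z [ 3.2e-03  3.0e-04 -1.0e+00]
{'near': np.float64(251.88), 'foot': np.float64(192.31), 200: (np.float64(229.23), np.float64(275.27), np.float64(252.25)), 215: (np.float64(225.67), np.float64(278.82), np.float64(252.24)), 225: (np.float64(227.45), np.float64(277.39), np.float64(252.42))}
w5 {'near': np.float64(250.64), 'foot': np.float64(191.28), 200: (np.float64(228.86), np.float64(275.06), np.float64(251.96)), 215: (np.float64(225.3), np.float64(278.76), np.float64(252.03)), 225: (np.float64(227.9), np.float64(276.51), np.float64(252.2))}
w6 {'near': np.float64(251.95), 'foot': np.float64(191.78), 200: (np.float64(228.09), np.float64(274.24), np.float64(251.17)), 215: (np.float64(224.53), np.float64(277.67), np.float64(251.1)), 225: (np.float64(226.39), np.float64(276.3), np.float64(251.34))}
```

Re-centred, and the force is much lower at the same depth. Continuing down, correcting the 0.2° tilt.

>>> {"api": "play_rows", "payload": {
  "travel": [
    [0,0,0.03],
    [0,0,0.06],
    [0,0,0.1],
    [0,0,0.14]
  ],
  "angular": [
    [0.02,0,0],
    [0.02,0,0],
    [0.02,0,0],
    [0.02,0,0]
  ],
  "claw": [-0.09,-0.09,-0.09,-0.09]
}}

```text
t: 16.8
ee_pos: [492.4, 212.7, 366.6]
orientation: [2.09, 2.344, 0.004]
ft_force: [-1.4, -1.9, 17.0]
width: 39.7
```

```bash
python3 - <<'E'
from h import *
ft(2); print(edges())
E
```

```text
tool F [ -1.48  -1.4  -15.31] M [ 0.292 -0.191  0.004] w 40.2 t 16.85 pos [492.36 212.72 366.55] tilt z [ 0.0026  0.001  -1.    ]
{'near': np.float64(253.71), 'foot': np.float64(193.1), 200: (np.float64(228.6), np.float64(274.56), np.float64(251.58)), 215: (np.float64(224.96), np.float64(278.08), np.float64(251.52)), 225: (np.float64(225.57), np.float64(277.71), np.float64(251.64))}
```

The foot stopped at the same depth, about 9.4 mm below the rim. That suggests the mouth's long and short sides are swapped against my assumption, since the near lip is 18.8 mm out towards the camera and the sides are only about 16 mm. I'll compare both mouths side by side from the stored pictures.

```bash
python3 - <<'E'
from h import *
def view(f,c,yaw,s=9,half=24,z=126):
    d=np.load(f+".npz"); C=(d["K"],d["R"],d["t"]); im=cv2.imread(f"pics/{f}raw.png"); D=down(yaw)
    n=int(2*half*s); src=np.float32([proj(C,np.array([*c,z])+D.apply((a*half,b*half,0))) for a,b in ((1,-1),(1,1),(-1,1),(-1,-1))])
    H=cv2.getPerspectiveTransform(src,np.float32([[0,0],[n,0],[n,n],[0,n]])); o=cv2.warpPerspective(im,H,(n,n),flags=cv2.INTER_CUBIC)
    g=lambda v:int((v+half)*s)
    for hx,hy,col in ((16.2,18.5,(0,255,255)),(18.5,16.2,(0,0,255))): cv2.rectangle(o,(g(-hy),g(-hx)),(g(hy),g(hx)),col,1)
    return cv2.convertScaleAbs(o,alpha=1.5)
v=np.hstack([view("w1",(492.35,212.8),96.6,8),view("w4",(562.9,-215.15),165,8)]); print(v.shape); cv2.imwrite("pics/cmp.png",v)
E
```

```text
(384, 768, 3)
```

View pics/cmp.png

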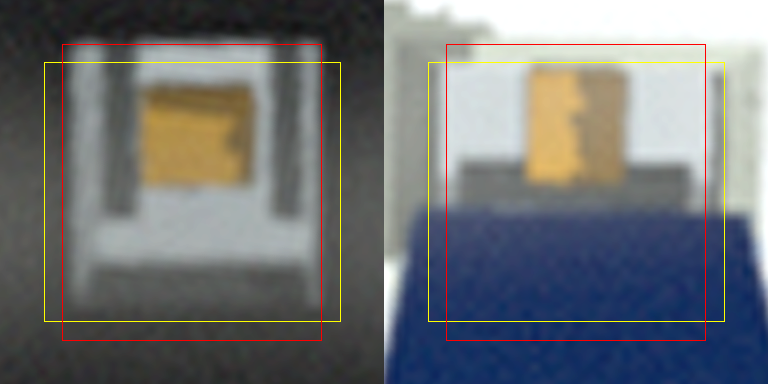

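The comparison settles it. The pepper mouth's long side lies along tool x at yaw 96.6°, so its y axis is at about 96.6° in world axes, and its spring and rails are turned 90° relative to the salt grinder. I'll lift clear and turn the tool +90° to yaw 186.6°.

```bash
python3 - <<'E'
from h import *
cmd((492.7,213.0,396),186.6)
E
```

```text
t 16.9 pos [492.3 212.7 366.6] xaxis yaw 96.58 travel [0.011, 0.019, -1.175] ang [0.019, 0.011, -11.253] q [0.39, 0.34, 1.86, -0.0, 0.94, 0.27]
```

>>> {"api": "play_rows", "payload": {
  "travel": [
    [0,0,-0.15],
    [0,0,-0.4],
    [0,0,-0.7],
    [0,0,-1.0],
    [0,0,-1.2],
    [0,0,-1.2]
  ],
  "angular": [
    [0,0,0],
    [0,0,0],
    [0,0,0],
    [0,0,0],
    [0,0,0],
    [0,0,0]
  ],
  "claw": [-0.09,-0.09,-0.09,-0.09,-0.09,-0.09]
}}

```text
t: 17.65
ee_pos: [492.4, 212.7, 397.1]
orientation: [2.089, 2.344, 0.005]
ft_force: [0.1, -0.0, -2.3]
width: 40.2
```

```bash
python3 - <<'E'
from h import *
cmd((492.7,213.0,396),186.6); ft(1); print(edges())
E
```

```text
t 17.65 pos [492.4 212.7 397.1] xaxis yaw 96.58 travel [0.009, 0.014, 0.045] ang [0.026, 0.015, -11.253] q [0.39, 0.3, 1.83, -0.0, 1.0, 0.27]
tool F [-0.05  0.04  2.33] M [-0.115 -0.085  0.05 ] w 40.2 t 17.65 pos [492.37 212.72 397.13] tilt z [ 0.0035  0.0014 -1.    ]
{'near': np.float64(253.6), 'foot': np.float64(192.93), 200: (np.float64(229.15), np.float64(275.13), np.float64(252.14)), 215: (np.float64(225.48), np.float64(278.64), np.float64(252.06)), 225: (np.float64(226.56), np.float64(278.04), np.float64(252.3))}
```

>>> {"api": "play_rows", "payload": {
  "travel": [
    [0,0,0],
    [0,0,0],
    [0,0,0],
    [0,0,0],
    [0,0,0],
    [0,0,0],
    [0,0,0],
    [0,0,0],
    [0,0,0],
    [0,0,0],
    [0,0,0],
    [0.01,0.014,0],
    [0.01,0.014,0],
    [0.01,0.014,0],
    [0.01,0.014,0]
  ],
  "angular": [
    [0,0,-0.5],
    [0,0,-1.4],
    [0,0,-2.4],
    [0,0,-3.4],
    [0,0,-4.4],
    [0,0,-5.4],
    [0,0,-6.4],
    [0,0,-7.4],
    [0,0,-8.4],
    [0,0,-9.4],
    [0,0,-10.3],
    [0.026,0.015,-10.9],
    [0.026,0.015,-11.25],
    [0.026,0.015,-11.25],
    [0.026,0.015,-11.25]
  ],
  "claw": [-0.09,-0.09,-0.09,-0.09,-0.09,-0.09,-0.09,-0.09,-0.09,-0.09,-0.09,-0.09,-0.09,-0.09,-0.09]
}}

```text
t: 19.58
ee_pos: [492.5, 212.9, 396.6]
orientation: [0.179, -3.136, 0.001]
ft_force: [-0.5, 0.2, -1.5]
width: 40.3
```

```bash
python3 - <<'E'
from h import *
cmd((492.7,213.0,396),186.6); ft(1)
C=cam("wrist"); im=get_image("wrist"); cv2.imwrite("pics/w7raw.png",im); np.savez("w7.npz",K=C[0],R=C[1],t=C[2]); print(edges("pics/w7raw.png"))
o,e,R=pose()
y0,x0=130,180; v=cv2.resize(im[y0:y0+120,x0:x0+150],None,fx=5,fy=5,interpolation=cv2.INTER_CUBIC)
v=cv2.convertScaleAbs(v,alpha=1.6)
def poly(pts,col): cv2.polylines(v,[np.int32([(proj(C,p)-[x0,y0])*5+2 for p in pts])],True,col,1)
sq=((1,1),(1,-1),(-1,-1),(-1,1)); D=down(186.6)
for hx,hy,z,c in ((31,31,130,(0,0,255)),(16.2,18.5,126,(0,255,255))):
    poly([np.array([492.35,212.8,z])+D.apply((i*hx,j*hy,0)) for i,j in sq],c)
cv2.imwrite("pics/w7.png",v)
E
```

```text
t 19.57 pos [492.5 212.9 396.6] xaxis yaw -173.48 travel [-0.008, 0.003, 0.023] ang [-0.002, -0.007, -0.01] q [0.39, 0.3, 1.83, -0.0, 1.01, -1.3]
tool F [0.51 0.31 1.53] M [-0.067 -0.148 -0.003] w 40.3 t 19.57 pos [492.52 212.92 396.58] tilt z [-1.e-03 -4.e-04 -1.e+00]
{'near': np.float64(253.71), 'foot': np.float64(193.92), 200: (np.float64(229.3), np.float64(274.63), np.float64(251.96)), 215: (np.float64(225.57), np.float64(278.22), np.float64(251.9)), 225: (np.float64(226.44), np.float64(277.18), np.float64(251.81))}
```

View pics/w7.png

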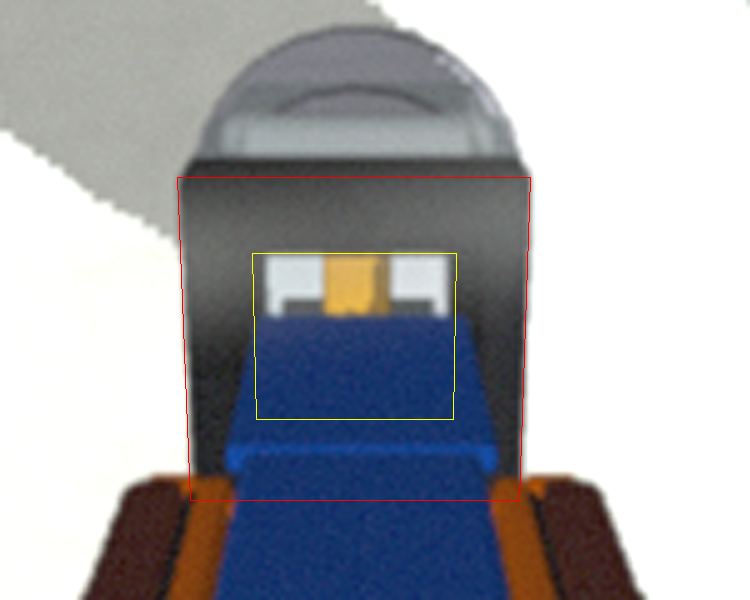

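```bash
python3 - <<'E'
from h import *
P=camera_params("wrist"); print(P["T_tool_cam"].round(4).tolist())
C=cam("wrist"); o,e,R=pose()
print("axis pts",[proj(C,e+R.apply((0,0,z))).round(2).tolist() for z in (163,246,270)],"mouth",proj(C,(492.35,212.8,130)).round(2),proj(C,(492.35,212.8,126)).round(2), R.inv().apply(np.array((492.35,212.8,130))-e).round(2))
im=cv2.imread("pics/w7raw.png").astype(int)
for r in (175,180,185,190,220):  # collar outer & interior
    g=im[r-1:r+2].mean((0,2)); print(r,"L",[(x,int(g[x])) for x in range(212,240)],"R",[(x,int(g[x])) for x in range(264,290)])
E
```

```text
[[0.0013, -0.9529, -0.3033, 84.1189], [1.0, 0.0009, 0.0014, 0.9223], [-0.0011, -0.3033, 0.9529, 18.8668], [0.0, 0.0, 0.0, 1.0]]
axis pts [[249.89, 257.26], [250.47, 206.36], [250.57, 197.31]] mouth [250.51 198.51] [250.53 197.12] [-3.0000e-02 -4.0000e-02  2.6665e+02]
175 L [(212, 111), (213, 110), (214, 110), (215, 97), (216, 73), (217, 62), (218, 62), (219, 63), (220, 61), (221, 62), (222, 62), (223, 61), (224, 63), (225, 62), (226, 61), (227, 61), (228, 61), (229, 62), (230, 60), (231, 60), (232, 60), (233, 60), (234, 60), (235, 60), (236, 60), (237, 58), (238, 59), (239, 59)] R [(264, 64), (265, 64), (266, 65), (267, 66), (268, 66), (269, 67), (270, 66), (271, 67), (272, 67), (273, 68), (274, 68), (275, 68), (276, 69), (277, 69), (278, 69), (279, 70), (280, 69), (281, 71), (282, 71), (283, 70), (284, 70), (285, 84), (286, 134), (287, 161), (288, 162), (289, 162)]
180 L [(212, 157), (213, 158), (214, 154), (215, 138), (216, 102), (217, 69), (218, 68), (219, 69), (220, 67), (221, 66), (222, 66), (223, 66), (224, 66), (225, 65), (226, 65), (227, 63), (228, 64), (229, 63), (230, 61), 
[... 1552 characters left out ...]
), (283, 41), (284, 51), (285, 107), (286, 152), (287, 166), (288, 166), (289, 166)]
220 L [(212, 163), (213, 161), (214, 160), (215, 160), (216, 159), (217, 134), (218, 77), (219, 30), (220, 24), (221, 26), (222, 26), (223, 24), (224, 28), (225, 44), (226, 53), (227, 51), (228, 50), (229, 47), (230, 46), (231, 41), (232, 45), (233, 44), (234, 43), (235, 44), (236, 43), (237, 43), (238, 43), (239, 42)] R [(264, 43), (265, 44), (266, 42), (267, 43), (268, 44), (269, 44), (270, 44), (271, 43), (272, 42), (273, 43), (274, 43), (275, 46), (276, 51), (277, 52), (278, 49), (279, 39), (280, 31), (281, 31), (282, 27), (283, 40), (284, 105), (285, 152), (286, 167), (287, 167), (288, 166), (289, 167)]
```

Camera calibration varies from call to call, so I'll compare images directly instead. I'll raise to the height of the salt withdrawal view (w4). When aligned, the pepper mouth should appear exactly where the salt mouth did.

>>> {"api": "play_rows", "payload": {
  "travel": [
    [0,-0.01,-0.3],
    [0,-0.02,-0.7],
    [0,-0.036,-1.02],
    [0,-0.036,-1.02],
    [0,-0.036,-1.02]
  ],
  "angular": [
    [0,0,0],
    [0,0,0],
    [0,0,0],
    [0,0,0],
    [0,0,0]
  ],
  "claw": [-0.09,-0.09,-0.09,-0.09,-0.09]
}}

```text
t: 20.25
ee_pos: [492.6, 212.0, 422.2]
orientation: [0.179, -3.136, 0.0]
ft_force: [-0.8, 0.6, -2.4]
width: 40.2
```

```bash
python3 - <<'E'
from h import *
ft(1); cmd((492.7,213.0,422),186.6)
im=get_image("wrist"); cv2.imwrite("pics/w8raw.png",im)
print("w4",edges("pics/w4raw.png")); print("w8",edges("pics/w8raw.png"))
for f in ("w4","w8"):
    im=cv2.imread(f"pics/{f}raw.png").astype(int); g=im.mean(2)
    print(f,"col228-232 rows",[(r,int(g[r,226:233].mean())) for r in range(150,196)])
    for r in (162,166,172,178,184,187): print(f,r,"L",[(x,int(g[r-1:r+2,x].mean())) for x in range(214,240)],"R",[(x,int(g[r-1:r+2,x].mean())) for x in range(264,290)])
E
```

```text
tool F [0.71 0.66 2.41] M [-0.069 -0.161  0.031] w 40.2 t 20.25 pos [492.56 211.98 422.15] tilt z [-8.e-04 -3.e-04 -1.e+00]
t 20.25 pos [492.6 212.  422.2] xaxis yaw -173.47 travel [-0.01, 0.04, 0.006] ang [-0.002, -0.006, -0.009] q [0.38, 0.27, 1.81, -0.0, 1.06, -1.3]
w4 {'near': np.float64(250.9), 'foot': np.float64(195.95), 200: (np.float64(229.72), np.float64(273.89), np.float64(251.8)), 215: (np.float64(226.45), np.float64(277.39), np.float64(251.92)), 225: (np.float64(227.86), np.float64(275.96), np.float64(251.91))}
w8 {'near': np.float64(253.73), 'foot': np.float64(194.2), 200: (np.float64(229.39), np.float64(274.57), np.float64(251.98)), 215: (np.float64(225.56), np.float64(278.21), np.float64(251.88)), 225: (np.float64(227.59), np.float64(275.83), np.float64(251.71))}
w4 col228-232 rows [(150, 91), (151, 94), (152, 96), (153, 95), (154, 95), (155, 85), (156, 73), (157, 70), (158, 84), (159, 143), (160, 176), (161, 176), (162, 175), (163, 175), (164, 173), (165, 159), (166, 140), (167, 129), (168, 119), (169, 117), (170, 113), (171, 108), (172, 107), (173, 106), (174, 107), 
[... 7481 characters left out ...]
, (282, 60), (283, 106), (284, 148), (285, 163), (286, 162), (287, 162), (288, 161), (289, 161)]
w8 187 L [(214, 157), (215, 156), (216, 156), (217, 157), (218, 156), (219, 155), (220, 131), (221, 86), (222, 62), (223, 62), (224, 61), (225, 61), (226, 60), (227, 60), (228, 59), (229, 58), (230, 57), (231, 57), (232, 57), (233, 56), (234, 57), (235, 76), (236, 109), (237, 120), (238, 97), (239, 73)] R [(264, 68), (265, 72), (266, 102), (267, 124), (268, 103), (269, 62), (270, 45), (271, 46), (272, 45), (273, 44), (274, 45), (275, 48), (276, 49), (277, 51), (278, 49), (279, 50), (280, 50), (281, 47), (282, 54), (283, 105), (284, 149), (285, 163), (286, 163), (287, 163), (288, 162), (289, 162)]
```

Compared with the salt reference, the mouth should sit 0.8 px further left and about 1 px higher. That means tool +0.8 mm y and about -0.6 mm x, allowing for a small shift of the pack in the grip. I'll apply that and descend.

>>> {"api": "play_rows", "payload": {
  "travel": [
    [-0.025,0.033,0.2],
    [-0.025,0.033,0.6],
    [-0.025,0.033,1.0],
    [-0.025,0.033,1.4],
    [-0.025,0.033,1.65],
    [-0.025,0.033,1.72],
    [-0.025,0.033,1.79],
    [-0.025,0.033,1.86],
    [-0.025,0.033,1.93],
    [-0.025,0.033,2.0]
  ],
  "angular": [
    [0,0,0],
    [0,0,0],
    [0,0,0],
    [0,0,0],
    [0,0,0],
    [0,0,0],
    [0,0,0],
    [0,0,0],
    [0,0,0],
    [0,0,0]
  ],
  "claw": [-0.09,-0.09,-0.09,-0.09,-0.09,-0.09,-0.09,-0.09,-0.09,-0.09]
}}

```text
t: 21.55
ee_pos: [493.0, 212.8, 372.0]
orientation: [0.179, -3.136, 0.001]
ft_force: [0.8, 0.6, -2.0]
width: 40.3
```

>>> {"api": "play_rows", "payload": {
  "travel": [
    [0,0,0.05],
    [0,0,0.1],
    [0,0,0.15]
  ],
  "angular": [
    [0,0,0],
    [0,0,0],
    [0,0,0]
  ],
  "claw": [-0.09,-0.09,-0.09]
}}

```text
t: 21.92
ee_pos: [493.0, 212.9, 368.2]
orientation: [0.179, -3.136, 0.001]
ft_force: [-0.0, 0.0, -1.8]
width: 40.1
```

```bash
python3 - <<'E'
from h import *
ft(2)
E
```

```text
tool F [-0.26 -0.31  1.78] M [-0.076 -0.087 -0.02 ] w 40.1 t 21.98 pos [493.01 212.86 368.16] tilt z [-9.e-04 -4.e-04 -1.e+00]
```

No contact yet at about 8 mm depth. Continuing.

>>> {"api": "play_rows", "payload": {
  "travel": [
    [0,0,0.06],
    [0,0,0.12],
    [0,0,0.18],
    [0,0,0.24]
  ],
  "angular": [
    [0,0,0],
    [0,0,0],
    [0,0,0],
    [0,0,0]
  ],
  "claw": [-0.09,-0.09,-0.09,-0.09]
}}

```text
t: 22.48
ee_pos: [493.0, 212.8, 361.9]
orientation: [0.179, -3.135, 0.001]
ft_force: [-0.4, 0.4, -2.0]
width: 40.1
```

>>> {"api": "play_rows", "payload": {
  "travel": [
    [0,0,0.06],
    [0,0,0.12],
    [0,0,0.18],
    [0,0,0.24]
  ],
  "angular": [
    [0,0,0],
    [0,0,0],
    [0,0,0],
    [0,0,0]
  ],
  "claw": [-0.09,-0.09,-0.09,-0.09]
}}

```text
t: 22.98
ee_pos: [492.9, 212.8, 355.8]
orientation: [0.179, -3.135, 0.001]
ft_force: [-0.1, -0.4, -2.0]
width: 40.2
```

>>> {"api": "play_rows", "payload": {
  "travel": [
    [0,0,0.07],
    [0,0,0.15],
    [0,0,0.22],
    [0,0,0.3],
    [0,0,0.37],
    [0,0,0.44]
  ],
  "angular": [
    [0,0,0],
    [0,0,0],
    [0,0,0],
    [0,0,0],
    [0,0,0],
    [0,0,0]
  ],
  "claw": [-0.09,-0.09,-0.09,-0.09,-0.09,-0.09]
}}

```text
t: 23.72
ee_pos: [492.9, 212.8, 344.7]
orientation: [0.179, -3.135, 0.001]
ft_force: [0.1, 0.2, -1.5]
width: 40.2
```

>>> {"api": "play_rows", "payload": {
  "travel": [
    [0,0,0.05],
    [0,0,0.1],
    [0,0,0.15],
    [0,0,0.2]
  ],
  "angular": [
    [0,0,0],
    [0,0,0],
    [0,0,0],
    [0,0,0]
  ],
  "claw": [-0.09,-0.09,-0.09,-0.09]
}}

```text
t: 24.22
ee_pos: [493.0, 212.9, 339.7]
orientation: [0.179, -3.136, 0.001]
ft_force: [0.4, 0.0, -0.1]
width: 40.0
```

```bash
python3 - <<'E'
from h import *
ft(2); print(edges())
E
```

```text
tool F [-0.03 -0.12  0.39] M [-0.047 -0.123  0.019] w 40.2 t 24.27 pos [492.99 212.85 339.7 ] tilt z [-1.e-03 -4.e-04 -1.e+00]
{'near': np.float64(253.76), 'foot': np.float64(200.66), 200: (None, None, None), 215: (np.float64(225.47), np.float64(278.33), np.float64(251.9)), 225: (np.float64(226.29), np.float64(277.37), np.float64(251.83))}
```

The spring was met at 35 mm depth, exactly as expected. Now searching for the hard stop in small steps.

>>> {"api": "play_rows", "payload": {
  "travel": [
    [0,0,0.04],
    [0,0,0.08],
    [0,0,0.12],
    [0,0,0.16],
    [0,0,0.2]
  ],
  "angular": [
    [0,0,0],
    [0,0,0],
    [0,0,0],
    [0,0,0],
    [0,0,0]
  ],
  "claw": [-0.09,-0.09,-0.09,-0.09,-0.09]
}}

```text
t: 24.95
ee_pos: [493.0, 212.9, 334.7]
orientation: [0.179, -3.136, 0.0]
ft_force: [-0.2, -0.0, 1.1]
width: 40.2
```

>>> {"api": "play_rows", "payload": {
  "travel": [
    [0,0,0.03],
    [0,0,0.06],
    [0,0,0.09]
  ],
  "angular": [
    [0,0,0],
    [0,0,0],
    [0,0,0]
  ],
  "claw": [-0.09,-0.09,-0.09]
}}

```text
t: 25.32
ee_pos: [493.1, 212.9, 332.5]
orientation: [0.179, -3.136, 0.0]
ft_force: [-1.1, -0.6, 2.9]
width: 40.1
```

>>> {"api": "play_rows", "payload": {
  "travel": [
    [0,0,0.03],
    [0,0,0.06],
    [0,0,0.09]
  ],
  "angular": [
    [0,0,0],
    [0,0,0],
    [0,0,0]
  ],
  "claw": [-0.09,-0.09,-0.09]
}}

```text
t: 25.7
ee_pos: [493.1, 212.9, 330.3]
orientation: [0.179, -3.136, 0.0]
ft_force: [-1.3, 0.6, 2.1]
width: 40.2
```

>>> {"api": "play_rows", "payload": {
  "travel": [
    [0,0,0.03],
    [0,0,0.06],
    [0,0,0.09],
    [0,0,0.12]
  ],
  "angular": [
    [0,0,0],
    [0,0,0],
    [0,0,0],
    [0,0,0]
  ],
  "claw": [-0.09,-0.09,-0.09,-0.09]
}}

```text
t: 26.2
ee_pos: [493.1, 212.9, 327.3]
orientation: [0.179, -3.136, 0.0]
ft_force: [-0.6, -0.5, 2.9]
width: 40.0
```

>>> {"api": "play_rows", "payload": {
  "travel": [
    [0,0,0.03],
    [0,0,0.06]
  ],
  "angular": [
    [0,0,0],
    [0,0,0]
  ],
  "claw": [-0.09,-0.09]
}}

```text
t: 26.45
ee_pos: [493.1, 212.9, 325.8]
orientation: [0.179, -3.136, 0.0]
ft_force: [-0.6, 0.4, 4.0]
width: 40.2
```

```bash
python3 - <<'E'
from h import *
ft(1); print(edges())
E
```

```text
tool F [ 0.55  0.42 -3.99] M [0.005 0.08  0.007] w 40.2 t 26.45 pos [493.14 212.91 325.78] tilt z [-5.e-04 -2.e-04 -1.e+00]
{'near': np.float64(254.14), 'foot': np.float64(206.57), 200: (None, None, None), 215: (np.float64(225.33), np.float64(278.11), np.float64(251.72)), 225: (np.float64(226.24), np.float64(277.28), np.float64(251.76))}
```

>>> {"api": "play_rows", "payload": {
  "travel": [
    [0,0,0.03],
    [0,0,0.06],
    [0,0,0.09]
  ],
  "angular": [
    [0,0,0],
    [0,0,0],
    [0,0,0]
  ],
  "claw": [-0.09,-0.09,-0.09]
}}

```text
t: 26.88
ee_pos: [493.2, 212.9, 323.5]
orientation: [0.179, -3.136, 0.0]
ft_force: [-0.8, 0.1, 5.0]
width: 39.9
```

>>> {"api": "play_rows", "payload": {
  "travel": [
    [0,0,0.03],
    [0,0,0.06]
  ],
  "angular": [
    [0,0,0],
    [0,0,0]
  ],
  "claw": [-0.09,-0.09]
}}

```text
t: 27.12
ee_pos: [493.2, 212.9, 322.0]
orientation: [0.179, -3.136, 0.0]
ft_force: [-1.1, -0.3, 5.3]
width: 40.5
```

```bash
python3 - <<'E'
from h import *
ft(1); print(edges())
E
```

```text
tool F [ 1.13 -0.18 -5.26] M [ 0.059  0.159 -0.015] w 40.5 t 27.12 pos [493.18 212.93 321.99] tilt z [-3.e-04 -1.e-04 -1.e+00]
{'near': np.float64(254.16), 'foot': np.float64(208.54), 200: (None, None, None), 215: (np.float64(225.16), np.float64(278.16), np.float64(251.66)), 225: (np.float64(226.27), np.float64(277.17), np.float64(251.72))}
```

>>> {"api": "play_rows", "payload": {
  "travel": [
    [0,0,0.025],
    [0,0,0.05],
    [0,0,0.075]
  ],
  "angular": [
    [0,0,0],
    [0,0,0],
    [0,0,0]
  ],
  "claw": [-0.09,-0.09,-0.09]
}}

```text
t: 27.55
ee_pos: [493.2, 212.9, 320.1]
orientation: [0.179, -3.136, 0.0]
ft_force: [-0.7, -0.3, 6.0]
width: 39.7
```

>>> {"api": "play_rows", "payload": {
  "travel": [
    [0,0,0.025],
    [0,0,0.05]
  ],
  "angular": [
    [0,0,0],
    [0,0,0]
  ],
  "claw": [-0.09,-0.09]
}}

```text
t: 27.8
ee_pos: [493.2, 213.0, 318.9]
orientation: [0.179, -3.136, 0.0]
ft_force: [-0.8, 0.3, 6.4]
width: 40.5
```

```bash
python3 - <<'E'
from h import *
ft(1); print(edges())
E
```

```text
tool F [ 0.76  0.41 -6.39] M [0.013 0.114 0.014] w 40.5 t 27.8 pos [493.23 212.96 318.94] tilt z [-1.e-04 -1.e-04 -1.e+00]
{'near': np.float64(254.1), 'foot': np.float64(210.06), 200: (None, None, None), 215: (np.float64(225.27), np.float64(278.14), np.float64(251.7)), 225: (np.float64(226.27), np.float64(277.21), np.float64(251.74))}
```

>>> {"api": "play_rows", "payload": {
  "travel": [
    [0,0,0.025],
    [0,0,0.05]
  ],
  "angular": [
    [0,0,0],
    [0,0,0]
  ],
  "claw": [-0.09,-0.09]
}}

```text
t: 28.1
ee_pos: [493.3, 213.0, 317.8]
orientation: [0.179, -3.136, 0.0]
ft_force: [-1.4, -0.4, 9.2]
width: 39.9
```

>>> {"api": "play_rows", "payload": {
  "travel": [
    [0,0,0.02],
    [0,0,0.04]
  ],
  "angular": [
    [0,0,0],
    [0,0,0]
  ],
  "claw": [-0.09,-0.09]
}}

```text
t: 28.35
ee_pos: [493.4, 213.0, 317.7]
orientation: [-0.179, 3.136, 0.0]
ft_force: [-5.2, -1.1, 16.6]
width: 40.4
```

```bash
python3 - <<'E'
from h import *
ft(1); print(edges())
E
```

```text
tool F [  5.26  -0.51 -16.58] M [ 0.158  0.772 -0.023] w 40.4 t 28.35 pos [493.36 213.04 317.69] tilt z [ 3.e-04  2.e-04 -1.e+00]
{'near': np.float64(254.27), 'foot': np.float64(210.48), 200: (None, None, None), 215: (np.float64(224.97), np.float64(277.86), np.float64(251.42)), 225: (np.float64(226.18), np.float64(277.03), np.float64(251.6))}
```

The hard stop is at TCP z ≈ 317.8 (about 57.8 mm depth), and the push is now about 18 N. Holding it pressed, I'll ease the tabs out gradually so the fingertips settle on the finger rests.

>>> {"api": "play_rows", "payload": {
  "travel": [
    [0,0,0.015],
    [0,0,0.03],
    [0,0,0.04]
  ],
  "angular": [
    [0,0,0],
    [0,0,0],
    [0,0,0]
  ],
  "claw": [-0.06,-0.04,-0.02]
}}

```text
t: 28.78
ee_pos: [493.3, 213.1, 317.6]
orientation: [-0.179, 3.136, 0.001]
ft_force: [-4.4, -1.4, 15.7]
width: 43.2
```

```bash
python3 - <<'E'
from h import *
ft(1); print(edges())
E
```

```text
tool F [  4.56  -0.83 -15.67] M [0.147 0.807 0.011] w 43.2 t 28.77 pos [493.3  213.11 317.63] tilt z [ 3.e-04  3.e-04 -1.e+00]
{'near': np.float64(254.14), 'foot': np.float64(210.44), 200: (None, None, None), 215: (np.float64(224.75), np.float64(277.73), np.float64(251.24)), 225: (np.float64(225.75), np.float64(276.81), np.float64(251.28))}
```

Still pressed firmly at the stop. Opening further.

>>> {"api": "play_rows", "payload": {
  "travel": [
    [0,0,0.03],
    [0,0,0.04],
    [0,0,0.04]
  ],
  "angular": [
    [0,0,0],
    [0,0,0],
    [0,0,0]
  ],
  "claw": [0.01,0.04,0.07]
}}

```text
t: 29.2
ee_pos: [493.3, 213.1, 317.6]
orientation: [-0.179, 3.136, 0.001]
ft_force: [-4.9, -0.8, 15.0]
width: 46.8
```

```bash
python3 - <<'E'
from h import *
ft(1); print(edges())
E
```

```text
tool F [  4.96  -0.23 -15.04] M [0.194 0.711 0.013] w 46.8 t 29.2 pos [493.27 213.14 317.61] tilt z [ 5.e-04  4.e-04 -1.e+00]
{'near': np.float64(253.81), 'foot': np.float64(210.44), 200: (None, None, None), 215: (np.float64(224.72), np.float64(277.63), np.float64(251.18)), 225: (np.float64(226.33), np.float64(275.32), np.float64(250.82))}
```

>>> {"api": "play_rows", "payload": {
  "travel": [
    [0,0,0.04],
    [0,0,0.04],
    [0,0,0.04],
    [0,0,0.04]
  ],
  "angular": [
    [0,0,0],
    [0,0,0],
    [0,0,0],
    [0,0,0]
  ],
  "claw": [0.1,0.13,0.16,0.16]
}}

```text
t: 29.75
ee_pos: [493.4, 213.3, 317.5]
orientation: [-0.179, 3.135, 0.002]
ft_force: [-2.8, -0.5, 12.1]
width: 50.3
```

```bash
python3 - <<'E'
from h import *
ft(1); print(edges())
E
```

```text
tool F [  2.86  -0.19 -12.12] M [-0.088  0.448  0.02 ] w 50.3 t 29.75 pos [493.42 213.34 317.47] tilt z [ 0.0013  0.0011 -1.    ]
{'near': np.float64(253.8), 'foot': np.float64(210.28), 200: (None, None, None), 215: (np.float64(224.1), np.float64(277.35), np.float64(250.73)), 225: (np.float64(226.21), np.float64(274.69), np.float64(250.45))}
```

Tabs are free at width 50 mm, still held down by the rests. I'll open to 55 mm, then raise a little and see whether the pack stays.

>>> {"api": "play_rows", "payload": {
  "travel": [
    [0,0,0.03],
    [0,0,0.03],
    [0,0,-0.02],
    [0,0,-0.08],
    [0,0,-0.16],
    [0,0,-0.2],
    [0,0,-0.2]
  ],
  "angular": [
    [0,0,0],
    [0,0,0],
    [0,0,0],
    [0,0,0],
    [0,0,0],
    [0,0,0],
    [0,0,0]
  ],
  "claw": [0.2,0.25,0.25,0.25,0.25,0.25,0.25]
}}

```text
t: 30.68
ee_pos: [493.3, 213.3, 322.3]
orientation: [-0.179, 3.135, 0.001]
ft_force: [-0.2, 0.3, -0.0]
width: 55.1
```

```bash
python3 - <<'E'
from h import *
ft(1); im=get_image("wrist"); cv2.imwrite("pics/w9raw.png",im); print(edges("pics/w9raw.png"))
cv2.imwrite("pics/w9.png",cv2.resize(cv2.convertScaleAbs(im,alpha=1.5)[130:310,150:350],None,fx=3,fy=3,interpolation=cv2.INTER_CUBIC))
P=camera_params("wrist"); T=np.linalg.inv(P["T_tool_cam"])
for dz in (0,2,4,5,6,8):
    x=P["mtx"]@(T[:3,:3]@np.array([15,0,142+dz])+T[:3,3]); print(dz,(x[:2]/x[2]).round(1))
E
```

```text
tool F [0.15 0.36 0.04] M [-0.04  -0.133  0.064] w 55.1 t 30.68 pos [493.34 213.27 322.28] tilt z [ 1.e-03  9.e-04 -1.e+00]
{'near': np.float64(251.2), 'foot': np.float64(207.69), 200: (None, None, None), 215: (np.float64(224.36), np.float64(277.46), np.float64(250.91)), 225: (np.float64(226.67), np.float64(274.9), np.float64(250.78))}
0 [249.6 252.2]
2 [249.6 250.2]
4 [249.7 248.2]
5 [249.7 247.2]
6 [249.7 246.2]
8 [249.7 244.3]
```

View pics/w9.png

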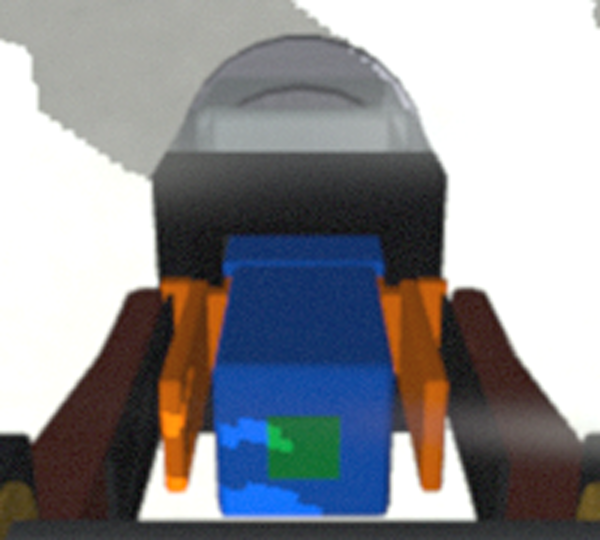

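The tabs stand free with gaps to both fingers and the wrist force is zero. The pack rose about 2 mm and stopped, so it looks latched. Retreating slowly and re-checking.

>>> {"api": "play_rows", "payload": {
  "travel": [
    [0,0,-0.05],
    [0,0,-0.1],
    [0,0,-0.2],
    [0,0,-0.3],
    [0,0,-0.3]
  ],
  "angular": [
    [0,0,0],
    [0,0,0],
    [0,0,0],
    [0,0,0],
    [0,0,0]
  ],
  "claw": [0.4,0.7,1,1,1]
}}

```text
t: 31.35
ee_pos: [493.4, 213.3, 330.1]
orientation: [-0.179, 3.135, 0.002]
ft_force: [-0.2, -0.3, 0.2]
width: 87.5
```

```bash
python3 - <<'E'
from h import *
ft(1); print(edges())
E
```

```text
tool F [ 0.2  -0.27 -0.17] M [ 0.01  -0.114  0.026] w 87.5 t 31.35 pos [493.42 213.32 330.06] tilt z [ 0.0015  0.0011 -1.    ]
{'near': np.float64(256.26), 'foot': np.float64(203.63), 200: (None, None, None), 215: (np.float64(224.3), np.float64(276.98), np.float64(250.64)), 225: (np.float64(226.81), np.float64(274.55), np.float64(250.68))}
```

>>> {"api": "play_rows", "payload": {
  "travel": [
    [0,0,-0.4],
    [0,0,-1.0],
    [0,0,-2.0],
    [0,0,-3.0],
    [0,0,-4.0],
    [0,0,-4.6],
    [0,0,-4.6],
    [0,0,-4.6],
    [0,0,-4.6]
  ],
  "angular": [
    [0,0,0],
    [0,0,0],
    [0,0,0],
    [0,0,0],
    [0,0,0],
    [0,0,0],
    [0,0,0],
    [0,0,0],
    [0,0,0]
  ],
  "claw": [1,1,1,1,1,1,1,1,1]
}}

```text
t: 32.52
ee_pos: [493.0, 213.1, 443.9]
orientation: [0.179, -3.136, -0.001]
ft_force: [0.6, 0.8, 0.3]
width: 87.9
```

```bash
python3 - <<'E'
from h import *
ft(1); C=cam("wrist"); im=get_image("wrist"); cv2.imwrite("pics/w10raw.png",im); s=get_image("scene"); cv2.imwrite("pics/s1.png",s)
h=cv2.cvtColor(im,cv2.COLOR_BGR2HSV)
for nm,lo,hi in (("or",(5,140,60),(22,255,255)),("bl",(100,140,50),(125,255,255))):
    k,l,st,c=cv2.connectedComponentsWithStats(cv2.inRange(h[100:300,150:350],lo,hi))
    for i in range(1,k):
        if st[i,4]>15: print(nm,st[i].tolist(),(c[i]+[150,100]).round(1))
# predicted outline: stop depth 57.8-1.8=56 -> foot z 74, top 178, paddle top 176
D=down(186.6); v=im.copy()
for f,(hx,hy,z) in {"packtop":(15,15,178),"paddles":(11,24,176),"collar":(31,31,130)}.items():
    P=np.array([proj(C,np.array([492.35,212.8,z])+D.apply((i*hx,j*hy,0))) for i,j in ((1,1),(1,-1),(-1,-1),(-1,1))]); print(f,P.round(1).tolist()); cv2.polylines(v,[np.int32(P.round())],True,(0,255,0),1)
cv2.imwrite("pics/w10.png",np.hstack([cv2.resize(v[110:310,150:350],(400,400)),cv2.resize(s[100:300,150:350],(400,400))]))
E
```

```text
tool F [-0.68  0.74 -0.26] M [-0.022 -0.159  0.018] w 87.9 t 32.52 pos [493.   213.07 443.9 ] tilt z [-5.e-04  3.e-04 -1.e+00]
or [119, 77, 11, 34, 217] [275.1 194.3]
or [73, 88, 8, 23, 133] [227.1 198.6]
bl [85, 85, 34, 29, 765] [251.6 199. ]
packtop [[267.0, 182.2], [233.4, 182.2], [234.0, 213.6], [266.5, 213.6]]
paddles [[276.8, 185.9], [223.6, 185.9], [224.3, 208.8], [276.2, 208.7]]
collar [[280.3, 154.9], [220.4, 154.9], [222.3, 210.9], [278.7, 210.9]]
```

```bash
python3 - <<'E'
from h import *
im=cv2.imread("pics/w10raw.png"); h=cv2.cvtColor(im,cv2.COLOR_BGR2HSV); m=cv2.inRange(h,(5,140,40),(22,255,255)); b=cv2.inRange(h,(100,140,40),(125,255,255))
for r in range(180,214,4):
    o=np.where(m[r,210:295])[0]+210; q=np.where(b[r,210:295])[0]+210; print(r,(o.min(),o.max()) if len(o) else None,(q.min(),q.max()) if len(q) else None)
for n in ("pack","salt_top","pepper_top","cruet","butter_dish"):
    for c in ("scene","top"):
        if n=="pack" and c=="scene": get_image("scene"); get_image("top")
        print(n,c,[(np.round(d["location"]).tolist(),round(d["conf"],2)) for d in search_frame(c,n)])
E
```

```text
180 (np.int64(277), np.int64(279)) None
184 (np.int64(269), np.int64(279)) None
188 (np.int64(225), np.int64(279)) (np.int64(236), np.int64(267))
192 (np.int64(224), np.int64(279)) (np.int64(236), np.int64(267))
196 (np.int64(223), np.int64(279)) (np.int64(236), np.int64(267))
200 (np.int64(225), np.int64(278)) (np.int64(235), np.int64(268))
204 (np.int64(225), np.int64(278)) (np.int64(235), np.int64(268))
208 (np.int64(225), np.int64(277)) (np.int64(235), np.int64(268))
212 None (np.int64(237), np.int64(267))
pack scene [([504.0, 202.0, 170.0], 0.47)]
pack top [([516.0, -341.0, 96.0], 0.83)]
salt_top scene []
salt_top top []
pepper_top scene [([412.0, -385.0, 30.0], 0.69), ([774.0, 126.0, 67.0], 0.4)]
pepper_top top [([400.0, -369.0, 38.0], 0.58)]
cruet scene [([775.0, 119.0, 67.0], 0.68)]
cruet top [([754.0, 134.0, 74.0], 0.97)]
butter_dish scene [([778.0, -110.0, 62.0], 0.7)]
butter_dish top [([750.0, -78.0, 61.0], 0.97)]
```

Paddle span is 53–54 px where 53 is predicted for fully out (48 mm), symmetric about the pack. The pack top matches a latched depth of about 56 mm, and the bystanders found are unmoved. Handing in.

```bash
python3 -c "
from workcell import workorder; print(workorder.close_job())"
```

```text
the job is handed in; nothing more can be done
None
```

The blue pack is now in the black-collared pepper grinder, apparently latched with both tabs out, and I handed the job in at about 32.6 s of the 48 s allowed. No verdict was reported.

**What I did:** I pinched the tabs to about 40.5 mm, drew the pack straight up out of the salt grinder, and carried it across. I pressed it down to the hard stop, about 58 mm below the rim, with about 18 N. I held that pressure through the finger rests while letting the tabs out, then withdrew.

**What went wrong on the way:**
- I first misread the pepper mouth's long side by 90°. The pack stopped about 9 mm in, on two tries, with at most about 19 N on the wrist sensor.
- I backed out, turned the tool 90°, and lined it up by matching the picture to the salt grinder's. It then went in without side load until the last push on the stop (about 5 N sideways).

**Last checks:**
- **Latch:** After release the pack rose about 2 mm and stayed, with zero wrist force.
- **Tabs:** They span 53–54 px, where 53 px is predicted for fully out, and are even about the pack.
- **Depth:** The pack top sits where a latched depth of about 56 mm puts it.
- **Bystanders:** The pepper top, cruet and butter dish are where they started, within the finder's error.

**Checks that failed or disagreed:**
- The salt top was not found in the last pictures, and I did not re-check the trivet or bowl. Nothing passed near any of the three.
- The top camera's finder reported only the brown look-alike pack. The scene camera found the blue pack in the pepper grinder, but with low confidence (0.47).
- One edge reading during the retreat (row 256) did not fit the others.
- I had used all 12 pictures, so the final view was checked by numbers only.

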